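# Load and lock the amber display rack

### The job

Open the display rack by lifting its front paddle until it springs up, and load every amber specimen into it: press its wooden base down flat on the bed against the sprung shoe, slide it under the steel lip until one of its short ends is fully home against the back fence, and close up the row side by side without gaps, starting at the end stop. Only when all of them are in, press the paddle down again until its catch holds, so that the keeper rail stands up in front of the bases; leave the calculator, bottle and bowl alone.

Things in the scene. Friction and masses are not known exactly. Their poses are not given: they have to be found in the camera images.
- specimen1: Amber block (36 x 36 mm, 45 mm tall, flat upright sides to grip) fixed on the middle of a wooden base 80 mm (its x) x 60 mm (its y) x 22 mm; 67 mm tall in all, about 0.24 kg (varies). Origin: centre of the base's underside, z up. Starts upright on the table, on the robot's right. All are alike, either short end may go to the fence; one of the five may be absent.
- specimen2: Amber block (36 x 36 mm, 45 mm tall, flat upright sides to grip) fixed on the middle of a wooden base 80 mm (its x) x 60 mm (its y) x 22 mm; 67 mm tall in all, about 0.24 kg (varies). Origin: centre of the base's underside, z up. Starts upright on the table, on the robot's right. All are alike, either short end may go to the fence; one of the five may be absent.
- specimen3: Amber block (36 x 36 mm, 45 mm tall, flat upright sides to grip) fixed on the middle of a wooden base 80 mm (its x) x 60 mm (its y) x 22 mm; 67 mm tall in all, about 0.24 kg (varies). Origin: centre of the base's underside, z up. Starts upright on the table, on the robot's right. All are alike, either short end may go to the fence; one of the five may be absent.
- specimen4: Amber block (36 x 36 mm, 45 mm tall, flat upright sides to grip) fixed on the middle of a wooden base 80 mm (its x) x 60 mm (its y) x 22 mm; 67 mm tall in all, about 0.24 kg (varies). Origin: centre of the base's underside, z up. Starts upright on the table, on the robot's right. All are alike, either short end may go to the fence; one of the five may be absent.
- specimen5: Amber block (36 x 36 mm, 45 mm tall, flat upright sides to grip) fixed on the middle of a wooden base 80 mm (its x) x 60 mm (its y) x 22 mm; 67 mm tall in all, about 0.24 kg (varies). Origin: centre of the base's underside, z up. Starts upright on the table, on the robot's right. All are alike, either short end may go to the fence; one of the five may be absent.
- corner (a point): Datum corner of the rack: where the faces of bed, back fence and end stop meet, 20 mm above the table. x points into the back fence (away from the robot), y along the fence into the end stop (robot's left), z up. Five bays, each 60 mm: a base that is home has its origin at x = -40 mm, y = -30, -90, -150, -210 or -270 mm, z = 0 to 1 mm. The flat bed reaches to x = -84 mm and y = -315 mm.
- rack: The fixed wooden display rack, 330 mm wide (along its y); its place and yaw vary. Origin: on the table under its middle, 50 mm in x and 150 mm in y short of the corner; same axes. End stop: at its y end, 14 mm thick, 30 mm above the bed. Back fence: 16 mm thick, at its x end.
- lip (a point): Middle of the front edge of the steel lip on the back fence's top, at its underside, 23.8 mm above the bed (a base is 22 mm thick). The lip runs along the whole fence, overhangs the bed by 8 mm and its top is 34 mm above the bed. In the end the shoe lifts a base's far edge lightly against the lip (1.8 mm), which is right.
- first_shoe (a point): Top of the raised brass sprung shoe of the first bay (by the end stop). Each bay has one in its middle, 36 mm wide, 14 to 26 mm before the fence, 6 mm out of the bed: it tips a base's far end up, too high for the lip. 3 to 4 N sinks it flush: press the specimen with 8 to 12 N some 14 mm short of the fence, hold it down and slide it.
- keeper (a point): Middle of the keeper rail's top edge: a steel strip 296 mm long, 4 mm thick along the bed's front edge, turning with the lever. Open, it lies just below the bed's top; caught, it stands 10 mm above the bed, some 7 mm in front of bases that are home. A base more than about 4 mm short of the fence blocks it.
- lever (a joint): Rocker carrying paddle and keeper rail, hinge (rad): 0 = caught (paddle down, rail up; so it starts), 0.35 = open (paddle up, rail sunk). An over-centre spring holds it at either end; the dead point is at 0.11. To open it, pinch the paddle across its 50 mm width from above and lift it some 20 mm (about 5 N): it springs up by itself.
- paddle (a point): Point on the paddle's top face, mid-width, 16 mm from its free end, 70 mm from the hinge line. Dark steel plate 80 x 50 x 10 mm sticking out of the rack's front to the robot. In the corner's frame it is at y = -150 mm, the hinge line (along y) at x = -122, z = -8 mm. The point is 22 mm above the table when caught, 45 mm when open; pressing it down takes up to 10 N, most at the top.
- calculator: Bystander: desk calculator, 150 x 100 x 18 mm, beyond the rack; origin at the centre of its underside.
- water_bottle: Bystander: closed bottle, 64 mm across, 190 mm tall, on the robot's left; origin at the centre of its underside.
- bowl: Bystander: white bowl, 110 mm across, 45 mm tall, on the robot's left; origin at the centre of its underside.
Mind the look-alikes: they are no part of the job. Leave any blue or turquoise look-alike of the specimen2 alone.

How it is judged (in metres and radians):
On the way, in this order (a step that is already met when the one before it is completed fails the run):
1. the rack is open: paddle up, keeper rail sunk (value of joint lever above 0.28 rad), for 0.2 s.
2. every specimen is home in the row, the paddle still up (x of specimen1 in the frame of corner between -0.043 and -0.037 m and z of specimen1 in the frame of corner between -0.001 and 0.003 m and angle between each of specimen1, specimen2, specimen3, specimen4, specimen5's own z axis and vertical below 0.045 rad and angle between the x axis of each of specimen1, specimen2, specimen3, specimen4, specimen5 and the x axis of corner, either way round below 0.05 rad and (y of specimen1 in the frame of corner between -0.033 and -0.027 m or y of specimen1 in the frame of corner between -0.094 and -0.086 m or y of specimen1 in the frame of corner between -0.155 and -0.145 m or y of specimen1 in the frame of corner between -0.216 and -0.204 m or y of specimen1 in the frame of corner between -0.277 and -0.263 m) and x of specimen2 in the frame of corner between -0.043 and -0.037 m and z of specimen2 in the frame of corner between -0.001 and 0.003 m and (y of specimen2 in the frame of corner between -0.033 and -0.027 m or y of specimen2 in the frame of corner between -0.094 and -0.086 m or y of specimen2 in the frame of corner between -0.155 and -0.145 m or y of specimen2 in the frame of corner between -0.216 and -0.204 m or y of specimen2 in the frame of corner between -0.277 and -0.263 m) and x of specimen3 in the frame of corner between -0.043 and -0.037 m and z of specimen3 in the frame of corner between -0.001 and 0.003 m and (y of specimen3 in the frame of corner between -0.033 and -0.027 m or y of specimen3 in the frame of corner between -0.094 and -0.086 m or y of specimen3 in the frame of corner between -0.155 and -0.145 m or y of specimen3 in the frame of corner between -0.216 and -0.204 m or y of specimen3 in the frame of corner between -0.277 and -0.263 m) and x of specimen4 in the frame of corner between -0.043 and -0.037 m and z of specimen4 in the frame of corner between -0.001 and 0.003 m and (y of specimen4 in the frame of corner between -0.033 and -0.027 m or y of specimen4 in the frame of corner between -0.094 and -0.086 m or y of specimen4 in the frame of corner between -0.155 and -0.145 m or y of specimen4 in the frame of corner between -0.216 and -0.204 m or y of specimen4 in the frame of corner between -0.277 and -0.263 m) and x of specimen5 in the frame of corner between -0.043 and -0.037 m and z of specimen5 in the frame of corner between -0.001 and 0.003 m and (y of specimen5 in the frame of corner between -0.033 and -0.027 m or y of specimen5 in the frame of corner between -0.094 and -0.086 m or y of specimen5 in the frame of corner between -0.155 and -0.145 m or y of specimen5 in the frame of corner between -0.216 and -0.204 m or y of specimen5 in the frame of corner between -0.277 and -0.263 m) and (y of specimen1 in the frame of corner between -0.033 and -0.027 m or y of specimen2 in the frame of corner between -0.033 and -0.027 m or y of specimen3 in the frame of corner between -0.033 and -0.027 m or y of specimen4 in the frame of corner between -0.033 and -0.027 m or y of specimen5 in the frame of corner between -0.033 and -0.027 m) and (y of specimen1 in the frame of corner between -0.094 and -0.086 m or y of specimen2 in the frame of corner between -0.094 and -0.086 m or y of specimen3 in the frame of corner between -0.094 and -0.086 m or y of specimen4 in the frame of corner between -0.094 and -0.086 m or y of specimen5 in the frame of corner between -0.094 and -0.086 m) and (y of specimen1 in the frame of corner between -0.155 and -0.145 m or y of specimen2 in the frame of corner between -0.155 and -0.145 m or y of specimen3 in the frame of corner between -0.155 and -0.145 m or y of specimen4 in the frame of corner between -0.155 and -0.145 m or y of specimen5 in the frame of corner between -0.155 and -0.145 m) and (y of specimen1 in the frame of corner between -0.216 and -0.204 m or y of specimen2 in the frame of corner between -0.216 and -0.204 m or y of specimen3 in the frame of corner between -0.216 and -0.204 m or y of specimen4 in the frame of corner between -0.216 and -0.204 m or y of specimen5 in the frame of corner between -0.216 and -0.204 m) and value of joint lever above 0.2 rad), for 0.2 s.
3. the paddle is down and caught (value of joint lever below 0.04 rad), for 0.2 s.
At the end, for the whole second after the job is handed in: Every specimen is under the lip, within 3 mm of the back fence, square (0.05 rad) and level (0.045 rad), the row closed up from the end stop with no bay left out (first within 3 mm, each further one 1 mm more), at rest, and the lever held down by its catch (under 0.04 rad) (x of specimen1 in the frame of corner between -0.043 and -0.037 m and z of specimen1 in the frame of corner between -0.001 and 0.003 m and angle between each of specimen1, specimen2, specimen3, specimen4, specimen5's own z axis and vertical below 0.045 rad and angle between the x axis of each of specimen1, specimen2, specimen3, specimen4, specimen5 and the x axis of corner, either way round below 0.05 rad and (y of specimen1 in the frame of corner between -0.033 and -0.027 m or y of specimen1 in the frame of corner between -0.094 and -0.086 m or y of specimen1 in the frame of corner between -0.155 and -0.145 m or y of specimen1 in the frame of corner between -0.216 and -0.204 m or y of specimen1 in the frame of corner between -0.277 and -0.263 m) and x of specimen2 in the frame of corner between -0.043 and -0.037 m and z of specimen2 in the frame of corner between -0.001 and 0.003 m and (y of specimen2 in the frame of corner between -0.033 and -0.027 m or y of specimen2 in the frame of corner between -0.094 and -0.086 m or y of specimen2 in the frame of corner between -0.155 and -0.145 m or y of specimen2 in the frame of corner between -0.216 and -0.204 m or y of specimen2 in the frame of corner between -0.277 and -0.263 m) and x of specimen3 in the frame of corner between -0.043 and -0.037 m and z of specimen3 in the frame of corner between -0.001 and 0.003 m and (y of specimen3 in the frame of corner between -0.033 and -0.027 m or y of specimen3 in the frame of corner between -0.094 and -0.086 m or y of specimen3 in the frame of corner between -0.155 and -0.145 m or y of specimen3 in the frame of corner between -0.216 and -0.204 m or y of specimen3 in the frame of corner between -0.277 and -0.263 m) and x of specimen4 in the frame of corner between -0.043 and -0.037 m and z of specimen4 in the frame of corner between -0.001 and 0.003 m and (y of specimen4 in the frame of corner between -0.033 and -0.027 m or y of specimen4 in the frame of corner between -0.094 and -0.086 m or y of specimen4 in the frame of corner between -0.155 and -0.145 m or y of specimen4 in the frame of corner between -0.216 and -0.204 m or y of specimen4 in the frame of corner between -0.277 and -0.263 m) and x of specimen5 in the frame of corner between -0.043 and -0.037 m and z of specimen5 in the frame of corner between -0.001 and 0.003 m and (y of specimen5 in the frame of corner between -0.033 and -0.027 m or y of specimen5 in the frame of corner between -0.094 and -0.086 m or y of specimen5 in the frame of corner between -0.155 and -0.145 m or y of specimen5 in the frame of corner between -0.216 and -0.204 m or y of specimen5 in the frame of corner between -0.277 and -0.263 m) and (y of specimen1 in the frame of corner between -0.033 and -0.027 m or y of specimen2 in the frame of corner between -0.033 and -0.027 m or y of specimen3 in the frame of corner between -0.033 and -0.027 m or y of specimen4 in the frame of corner between -0.033 and -0.027 m or y of specimen5 in the frame of corner between -0.033 and -0.027 m) and (y of specimen1 in the frame of corner between -0.094 and -0.086 m or y of specimen2 in the frame of corner between -0.094 and -0.086 m or y of specimen3 in the frame of corner between -0.094 and -0.086 m or y of specimen4 in the frame of corner between -0.094 and -0.086 m or y of specimen5 in the frame of corner between -0.094 and -0.086 m) and (y of specimen1 in the frame of corner between -0.155 and -0.145 m or y of specimen2 in the frame of corner between -0.155 and -0.145 m or y of specimen3 in the frame of corner between -0.155 and -0.145 m or y of specimen4 in the frame of corner between -0.155 and -0.145 m or y of specimen5 in the frame of corner between -0.155 and -0.145 m) and (y of specimen1 in the frame of corner between -0.216 and -0.204 m or y of specimen2 in the frame of corner between -0.216 and -0.204 m or y of specimen3 in the frame of corner between -0.216 and -0.204 m or y of specimen4 in the frame of corner between -0.216 and -0.204 m or y of specimen5 in the frame of corner between -0.216 and -0.204 m) and linear speed of each of specimen1, specimen2, specimen3, specimen4, specimen5 below 0.02 m/s and value of joint lever below 0.04 rad); the robot touches nothing.
It fails at once if the calculator is pushed more than 30 mm away or tipped (distance of calculator from where it was at the start of the episode above 0.03 m or angle between calculator's own z axis and vertical above 0.5 rad).
It fails at once if the water bottle is pushed more than 30 mm away or tipped (distance of water_bottle from where it was at the start of the episode above 0.03 m or angle between water_bottle's own z axis and vertical above 0.5 rad).
It fails at once if the bowl is pushed more than 30 mm away or tipped (distance of bowl from where it was at the start of the episode above 0.03 m or angle between bowl's own z axis and vertical above 0.5 rad).
Of specimen1, specimen2, specimen3, specimen4, specimen5 only 4 to 5 are there at a start; the rules pass over those that are not, and their reading is None.
At some moment in a run one of specimen1, specimen2, specimen3, specimen4, specimen5 may be knocked a few centimetres aside while the robot is not near it.
Once in a run the grip may slacken for a moment while it holds something.
It also fails if it takes over 210 s, if anything falls off the work surface, if the arm or the gripper's body presses on something with over 40 N, if the wrist force passes 120 N, or if a joint passes its speed limit or range.

### The arm

A 6-joint arm with a two-finger parallel gripper is mounted at the origin on the work surface. World frame = base frame: x ahead of the robot, y to its left, z up, the work surface at z = 0. Lengths are in mm, angles in rad, forces in N, time in s.
With the tool pointing down it reaches from about 325 to 900 mm from the base axis. Payload 6.1 kg.
Tool frame: the origin (TCP) lies where the fingers leave the gripper's body, on its centre line; the fingertips stand 70 mm ahead of it and the grasp point (between the pads) lies robot.grasp_offset ahead of it (robot.grasp_offset is the distance from the TCP to the grasp point, in mm); z points along the fingers, y is the direction in which the jaws open and shut (so a half turn about z gives the same grasp; the last joint's range is limited). The gripper opens to 87 mm and grips with 3 to 60 N. Pads are 19 mm wide; open, the fingers measure 117 mm over their backs; the gripper's body (75 mm by 190 mm) begins 51 mm behind the grasp point.
Start: joints at [0.979, 0.22, 1.526, -0, 1.395, -0.126], TCP at [280.709, 558.408, 292.238] pointing down, gripper open.
Joint ranges: [-2.98, 2.98], [-0.91, 2.08], [0.09, 2.57], [-1.24, 4.39], [0.2, 2.65], [-2.68, 2.68]. Speed limits (rad/s): [2.57, 2.57, 3.01, 3.14, 3.14, 3.14].

### API

Orientations are given as [roll, pitch, yaw] about the fixed x, y, z axes, in that order (R = Rz(yaw) Ry(pitch) Rx(roll)).
In Python, from station import get_state, cams, robot gives the robot as it stands. The module is installed in compiled form; this text tells all that it offers.
- The arm moves only by the shell command python3 -m creep 'ROWS' [OPENING] [FORCE]. ROWS is JSON, a list of rows, each a list of 4 numbers: the shift along the tool's x, y, z in m, then the turn about the tool's z in rad. In form: [[x, y, z, roll], ...]. A call has 1 to 20 rows; each row shifts and turns the commanded pose from where the row before left it, along the tool's axes as they then stand; what a row does not reach is not made up. A row lasts 1/12 s, in which the tool goes at most 41.7 mm and 7.16 degrees, less where a joint would pass 70% of its speed; a pose out of reach is approached as far as the arm can. A call is refused whole if a number of a shift passes 0.0417 or a number of a turn 0.125, either way. A call with a gripper value outside its range is refused whole. OPENING is the opening, from -1 (shut) to 1 (fully open), set as the call begins (- or left out, the last holds). The fingers move at their own pace and stop on an object; FORCE is the grip in N (left out, the last holds). Time passes only in rows, so rows that do not move let the fingers close. It gives the time, the measured TCP pose, the force and the opening at its end, in the units of the state.
- get_state(): the state, without advancing time (a new reading comes with each control period).
- cams.get_image(name): name is "scene" or "side" or "wrist"; returns (picture, depth): 420x560x3 uint8, red, green, blue; 420x560 float32, mm along the optical axis (not along the pixel's ray), 0 where there is no reading.
- cams.get_calibration(name): a dict with "fov_y" (degrees; the focal length in pixels is half the picture's height over the tangent of half this angle, whatever the lens; pixels are square), "cx", "cy" (the principal point, pixels), "k1" (the pictures are not rectified: a ray, as slopes to the right and down, at radius r is drawn at 1 + k1 r^2 times it, then the intrinsics apply), "view" (4x4, takes a point from world to camera coordinates). Camera axes: x right, y up, looking along -z (the intrinsics and any distortion apply to the point x, -y, -z); pixel columns grow to the right and rows downward; lengths in mm; the calibration is good to about 2 mm. A picture is of the moment at which its call begins: read the wrist's pose just before it. get_calibration takes no time and is no camera call; for the wrist camera it gives the pose at the moment of the call.
- robot.hand_in(): hands the job in, once; it reports no verdict.
Trained networks look in the newest picture that a camera, given by its name, has taken for a name from the list of things; names that differ only in an ending like _2 or _b are one class to them, and where a whole thing is asked for, a point or a joint stands for the part that bears it (a point fixed in the world has none). Each returns a list of dicts, best first, with "p" (0 to 1); they miss things now and then, are a little off and sometimes report something else, mostly with a low value. They report only what shows in the picture. A call takes as long as a camera call. They do not tell look-alikes from the thing itself.
- cams.recognise(target, camera): "box" ([left, top, width, height] in pixels, round what is visible of it).
The state is a dict: "clock": time; "q": joint angles; "dq": joint speeds; "effort": joint torques, N m; "tool_pos": TCP position; "tcp_rot": TCP orientation; "ft_force": force on the tool from outside, world axes, zero at the start; "torque": the same for the moment, N m; "width": opening from 0.0 (shut) to 1.0 (fully open).
Only numpy, scipy, OpenCV 4.12 (cv2) and the standard library are available. Lean on these libraries where they do the work, as an engineer would, in place of code of your own. Each camera call takes 0.05 s, during which the arm holds its last target.

## Working session

There is one attempt and no reset: what is moved stays moved. The work goes in short steps, Python scripts to look and compute and a shell command to move; the robot and the scene stay as the last step left them, time stands still between calls to the robot, and variables do not carry over. Pictures are saved under pics/ and viewed, and the job is handed in when it is done.

```bash
ls; mkdir -p pics
cat > h.py <<'E'
import numpy as np, cv2
from station import get_state, cams, robot
from scipy.spatial.transform import Rotation as R
def K(c):
    f=210/np.tan(np.radians(c['fov_y'])/2); return f,c['cx'],c['cy'],c['k1']
def ray(c,u,v):
    f,cx,cy,k1=K(c); x=(np.asarray(u,float)-cx)/f; y=(np.asarray(v,float)-cy)/f
    xs,ys=x.copy(),y.copy()
    for _ in range(20):
        r2=xs**2+ys**2; s=1+k1*r2; xs,ys=x/s,y/s
    return xs,ys
def towld(c,xs,ys,d):
    V=np.array(c['view']); P=np.stack([xs*d,-ys*d,-d],-1)
    return (P-V[:3,3])@V[:3,:3]
def cloud(c,depth):
    v,u=np.mgrid[0:depth.shape[0],0:depth.shape[1]]
    xs,ys=ray(c,u,v); return towld(c,xs,ys,depth.astype(float))
def proj(c,P):
    V=np.array(c['view']); p=np.asarray(P,float)@V[:3,:3].T+V[:3,3]
    x=p[...,0]/-p[...,2]; y=-p[...,1]/-p[...,2]
    f,cx,cy,k1=K(c); s=1+k1*(x*x+y*y)
    return np.stack([cx+f*x*s,cy+f*y*s],-1)
def planez(c,u,v,z):
    xs,ys=ray(c,u,v); V=np.array(c['view']); o=-V[:3,:3].T@V[:3,3]
    P=towld(c,xs,ys,np.ones_like(xs)); d=P-o; return o+d*((z-o[2])/d[...,2])[...,None]
def snap(n,fn=None):
    c=cams.get_calibration(n); im,d=cams.get_image(n)
    if fn: cv2.imwrite('pics/'+fn,im[:,:,::-1])
    return c,im,d
E
python3 - <<'E'
from h import *
print(get_state()); print(robot.grasp_offset)
for n in ['scene','side','wrist']:
    c,im,d=snap(n,n+'0.png'); 
    if n!='wrist': np.savez('pics/%s0.npz'%n,im=im,d=d,V=c['view'])
    print(n,{k:np.round(v,2) for k,v in c.items()})
E
```

```text
pics
{'clock': 0.0, 'q': array([ 9.78880389e-01,  2.21174558e-01,  1.52758434e+00,  2.60922425e-05,
        1.39468449e+00, -1.26057174e-01]), 'dq': array([-0.00194444, -0.00091247,  0.00151914,  0.00106917, -0.00102657,
        0.00065502]), 'effort': array([ 6.19218554e-04, -4.94605350e+01, -3.87381113e+01,  7.02942861e-02,
        5.70905779e-02, -1.96335236e-04]), 'tool_pos': array([280.45292878, 558.01818885, 291.18323679]), 'tcp_rot': array([-3.13975983e+00, -2.58157735e-04,  2.67572906e+00]), 'ft_force': array([1.15091232, 0.04274371, 0.12031792]), 'torque': array([ 0.05777034, -0.01995796, -0.0289666 ]), 'width': 1.004474587913905}
51.0
scene {'fov_y': np.float64(48.59), 'cx': np.float64(270.4), 'cy': np.float64(205.79), 'k1': np.float64(-0.15), 'view': array([[-4.20000e-01,  9.10000e-01, -0.00000e+00,  2.05620e+02],
       [-5.00000e-01, -2.30000e-01,  8.40000e-01,  2.18430e+02],
       [ 7.60000e-01,  3.60000e-01,  5.50000e-01, -1.70735e+03],
       [ 0.00000e+00,  0.00000e+00,  0.00000e+00,  1.00000e+00]])}
side {'fov_y': np.float64(53.97), 'cx': np.float64(273.18), 'cy': np.float64(217.18), 'k1': np.float64(-0.03), 'view': array([[ 8.8000e-01, -4.8000e-01,  1.0000e-02, -4.8755e+02],
       [ 3.4000e-01,  6.3000e-01,  6.9000e-01, -2.3815e+02],
       [-3.4000e-01, -6.1000e-01,  7.2000e-01, -9.1061e+02],
       [ 0.0000e+00,  0.0000e+00,  0.0000e+00,  1.0000e+00]])}
wrist {'fov_y': np.float64(67.6), 'cx': np.float64(282.29), 'cy': np.float64(209.68), 'k1': np.float64(-0.04), 'view': array([[ 4.5000e-01,  8.9000e-01, -0.0000e+00, -6.2408e+02],
       [-8.5000e-01,  4.3000e-01, -3.0000e-01,  3.4790e+01],
       [-2.6000e-01,  1.3000e-01,  9.6000e-01, -3.9180e+02],
       [ 0.0000e+00,  0.0000e+00,  0.0000e+00,  1.0000e+00]])}
```

View pics/scene0.png

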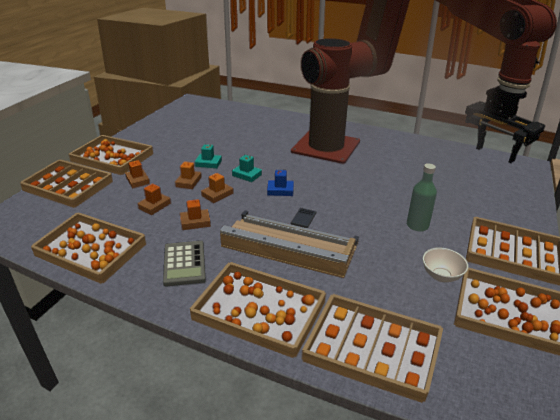

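View pics/side0.png

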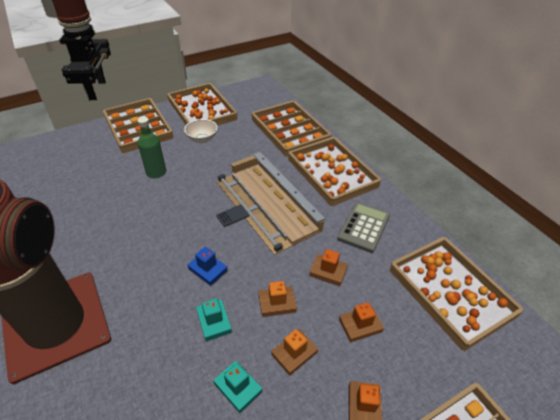

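View pics/wrist0.png

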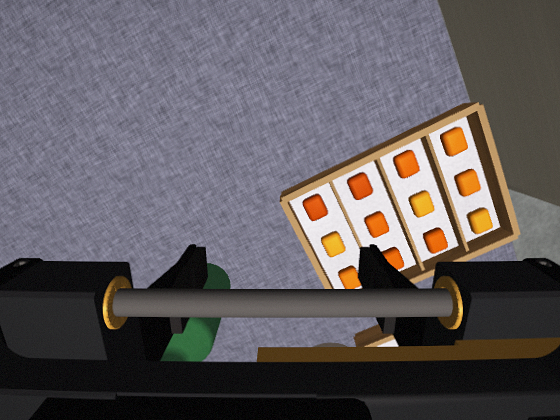

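Run:
```python
from h import *
for n in ['scene','side']:
    z=np.load('pics/%s0.npz'%n); c=cams.get_calibration(n); P=cloud(c,z['d']); im=z['im']; ok=z['d']>0
    hsv=cv2.cvtColor(im,cv2.COLOR_RGB2HSV).astype(int)
    print(n,'table z', np.median(P[...,2][ok&(np.abs(P[...,2])<15)&(hsv[...,1]<80)]))
    m=ok&(hsv[...,0]<18)&(hsv[...,1]>150)&(P[...,2]>8)&(P[...,2]<80)&(P[...,0]<900)&(P[...,0]>200)&(P[...,1]<200)
    k,l,s,ce=cv2.connectedComponentsWithStats(m.astype(np.uint8))
    for i in range(1,k):
        if s[i,4]<60: continue
        Q=P[l==i]; top=Q[(Q[:,2]>60)]; b=Q[(Q[:,2]<27)]
        if len(top)<5: continue
        r=cv2.minAreaRect(b[np.abs(b[:,2]-22)<4][:,:2].astype(np.float32)) if (np.abs(b[:,2]-22)<4).sum()>5 else None
        print(np.round(ce[i]),s[i,4],'zmax',np.percentile(Q[:,2],98).round(1),'top',top.mean(0).round(1),'base rect',r)
    L=ok&(np.abs(P[...,2]-54)<4)&(hsv[...,1]<90)&(P[...,0]>350)&(P[...,0]<900)&(np.abs(P[...,1])<300)
    k,l,s,ce=cv2.connectedComponentsWithStats(L.astype(np.uint8))
    for i in range(1,k):
        if s[i,4]<100: continue
        Q=P[l==i]; print('lip',s[i],cv2.minAreaRect(Q[:,:2].astype(np.float32)),Q.mean(0).round(1))
    for t in ['rack','calculator','water_bottle','bowl','paddle','specimen1']:
        snap(n)
        print(t,[(np.round(r['box']).tolist(),round(r['p'],2)) for r in cams.recognise(t,n)])
```

```text
scene table z 0.306833321567498
[136. 173.] 354 zmax 68.9 top [ 502.8 -468.9   65.9] base rect ((479.1375732421875, -501.08026123046875), (155.74859619140625, 57.8549919128418), 53.71579360961914)
[188. 175.] 370 zmax 67.2 top [ 439.6 -311.6   64.6] base rect ((438.7413330078125, -310.9677429199219), (77.87568664550781, 55.39649200439453), 9.717814445495605)
[217. 187.] 437 zmax 69.7 top [ 468.2 -187.2   66.2] base rect ((467.4258728027344, -188.83555603027344), (61.042179107666016, 75.89335632324219), 73.23627471923828)
[153. 199.] 476 zmax 68.9 top [ 602.2 -324.7   66.2] base rect ((600.7437744140625, -322.447509765625), (58.563961029052734, 78.85050201416016), 75.71861267089844)
[194. 215.] 489 zmax 69.2 top [ 620.8 -168.4   66.7] base rect ((618.9249267578125, -169.16505432128906), (61.284393310546875, 75.09915924072266), 39.321617126464844)
lip [220 225 128  38 958] ((657.8919067382812, 111.07266998291016), (29.41887664794922, 328.509521484375), 3.352482318878174) [659.2 118.3  54.1]
rack [([220.0, 209.0, 141.0, 70.0], 0.85)]
calculator [([163.0, 244.0, 43.0, 44.0], 0.84)]
water
[... 1481 characters left out ...]
9093933105) [658.1  95.4  53. ]
rack [([219.0, 154.0, 106.0, 103.0], 0.72), ([350.0, 381.0, 31.0, 39.0], 0.64), ([339.0, 304.0, 46.0, 38.0], 0.39)]
calculator [([339.0, 204.0, 50.0, 47.0], 0.84), ([216.0, 174.0, 70.0, 71.0], 0.65)]
water_bottle [([133.0, 114.0, 34.0, 66.0], 0.75)]
bowl [([184.0, 121.0, 36.0, 21.0], 0.66)]
paddle [([216.0, 174.0, 68.0, 71.0], 0.58)]
specimen1 [([336.0, 301.0, 49.0, 41.0], 0.97), ([195.0, 299.0, 37.0, 44.0], 0.81), ([258.0, 282.0, 40.0, 37.0], 0.8), ([270.0, 327.0, 47.0, 46.0], 0.77), ([186.0, 249.0, 41.0, 37.0], 0.73), ([309.0, 251.0, 38.0, 37.0], 0.63), ([347.0, 384.0, 35.0, 36.0], 0.6), ([217.0, 360.0, 46.0, 51.0], 0.58), ([339.0, 202.0, 52.0, 51.0], 0.45)]
```

```bash
cat >> h.py <<'E'
def goto(x,y,z,yaw=None,st=None):
    """tool-axis shift from the measured TCP pose, then turn"""
    s=st or get_state(); p=s['tool_pos']; rpy=s['tcp_rot']; M=R.from_euler('xyz',rpy).as_matrix()
    y0=np.arctan2(M[1,0],M[0,0]); 
    M=np.array([[np.cos(y0),np.sin(y0),0],[np.sin(y0),-np.cos(y0),0],[0,0,-1]])
    d=M.T@(np.array([x,y,z])-p)
    t=None
    if yaw is not None: t=-((yaw-y0+np.pi/2)%np.pi-np.pi/2)
    print('from',p.round(1),'yaw',round(y0,4),'shift mm',d.round(1),'turn',None if t is None else round(t,3),'F',s['ft_force'].round(1),'w',round(s['width'],3),'t',round(s['clock'],1))
E
python3 - <<'E'
from h import *
c=cams.get_calibration('wrist'); V=np.array(c['view']); s=get_state()
o=-V[:3,:3].T@V[:3,3]; M=R.from_euler('xyz',s['tcp_rot']).as_matrix()
print('cam in tool',(M.T@(o-s['tool_pos'])).round(1),'look',(M.T@-V[2,:3]).round(3),'right',(M.T@V[0,:3]).round(3))
goto(462,60,330,3.199)
z=np.load('pics/side0.npz'); c=cams.get_calibration('side'); P=cloud(c,z['d'])
im=z['im']; hsv=cv2.cvtColor(im,cv2.COLOR_RGB2HSV).astype(int)
m=(P[...,2]>30)&(P[...,0]<700)&(P[...,1]>200)&(hsv[...,0]>50)&(hsv[...,0]<90)&(hsv[...,1]>80)
print('bottle',P[m].mean(0),P[m].max(0),P[m].min(0))
E
```

```text
cam in tool [ 82.4   0.2 -92. ] look [-0.296 -0.     0.955] right [0. 1. 0.]
from [280.7 558.4 292.2] yaw 2.6758 shift mm [-385.8 -363.9  -37.8] turn -0.523 F [ 0.  -0.4 -0.6] w 1.001 t 1.4
bottle [357.73988711 378.88672513  96.52809993] [389.6555571  511.71112346 356.41191256] [253.48091471 365.08972691  30.07117495]
```

```bash
python3 -m creep '[[0,0,-0.02,0],[0,0,-0.02,0],[-0.0266,-0.0257,0,0],[-0.0266,-0.0257,0,0],[-0.0266,-0.0257,0,0],[-0.0266,-0.0257,0,0],[-0.0266,-0.0257,0,0],[-0.0266,-0.0257,0,0],[-0.0266,-0.0257,0,0],[-0.0266,-0.0257,0,0],[-0.0266,-0.0257,0,0],[-0.0266,-0.0257,0,0],[-0.0266,-0.0257,0,0],[-0.0266,-0.0257,0,0],[-0.0266,-0.0257,0,0],[0,0,0,-0.1046],[0,0,0,-0.1046],[0,0,0,-0.1046],[0,0,0,-0.1046],[0,0,0,-0.1046]]' 1 30
python3 -m creep '[[0,0,0,0],[0,0,0,0],[0,0,0,0]]'
python3 - <<'E'
from h import *
c,im,d=snap('wrist','w1.png'); np.savez('pics/w1.npz',im=im,d=d,V=c['view'])
goto(440,105,330,3.199)
E
```

```text
clock: 3.02
tool_pos: [439.7, 104.3, 332.4]
tcp_rot: [3.142, 0.0, -3.08]
ft_force: [-0.1, -0.2, 0.5]
width: 1.002
clock: 3.27
tool_pos: [439.6, 104.6, 332.3]
tcp_rot: [3.142, 0.0, -3.087]
ft_force: [0.1, 0.5, 0.1]
width: 1.0
from [439.6 104.6 332.3] yaw -3.0867 shift mm [-0.4  0.3  2.3] turn -0.003 F [-0.   0.4  0.6] w 0.999 t 3.3
```

View pics/w1.png

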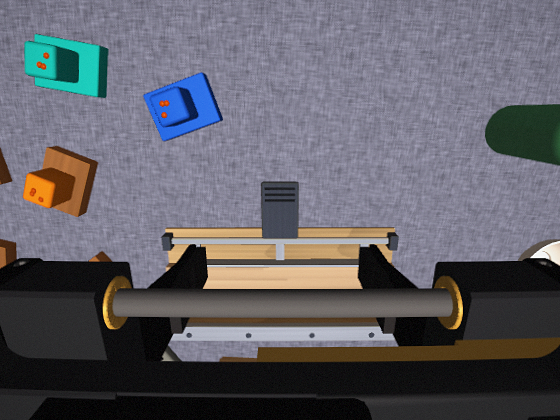

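Run:
```python
from h import *
z=np.load('pics/w1.npz'); c=cams.get_calibration('wrist'); d=z['d']; im=z['im']; P=cloud(c,d); hsv=cv2.cvtColor(im,cv2.COLOR_RGB2HSV).astype(int)
sub=(slice(178,240),slice(255,305)); Q=P[sub]; m=(Q[...,2]>12)&(Q[...,2]<40)&(im[sub].max(-1)<110)
k,l,s,ce=cv2.connectedComponentsWithStats(m.astype(np.uint8)); i=1+np.argmax(s[1:,4]); T=Q[l==i]
print('paddle',cv2.minAreaRect(T[:,:2].astype(np.float32)),T.mean(0),np.percentile(T[:,2],[5,95]),len(T))
m=(np.abs(P[...,2]-54)<5)&(hsv[...,1]<60); m[:315]=0;m[345:]=0
k,l,s,ce=cv2.connectedComponentsWithStats(m.astype(np.uint8)); i=1+np.argmax(s[1:,4]); T=P[l==i]
print('lip',s[i],cv2.minAreaRect(T[:,:2].astype(np.float32)),T.mean(0).round(1))
# table
T=P[100:170,230:330].reshape(-1,3); print('table',T.mean(0),T.std(0))
# front lines edges
for u in (200,240,320,360):
    print(u,[(v,im[v,u].tolist(),P[v,u].round(0).tolist()) for v in range(226,266,3)])
```

```text
paddle ((484.6996765136719, 105.86540222167969), (81.08607482910156, 53.71763229370117), 3.0288546085357666) [482.36195055 103.92741897  21.38023454] [19.66466952 22.81086102] 2087
lip [ 170  324  225   17 3275] ((655.3324584960938, 116.61136627197266), (26.99275016784668, 321.85455322265625), 3.103158712387085) [655.  117.4  53.2]
table [385.17833008  98.3826876    1.80404777] [26.2464958  38.09043008 31.22725234]
200 [(226, [136, 137, 158], [520.0, -10.0, -2.0]), (229, [220, 180, 127], [522.0, -8.0, 6.0]), (232, [215, 176, 120], [526.0, -8.0, 6.0]), (235, [209, 171, 120], [532.0, -9.0, 4.0]), (238, [153, 140, 129], [532.0, -6.0, 14.0]), (241, [180, 183, 196], [537.0, -6.0, 14.0]), (244, [89, 82, 80], [543.0, -7.0, 12.0]), (247, [5, 6, 8], [432.0, 59.0, 263.0]), (250, [8, 11, 11], [432.0, 59.0, 266.0]), (253, [4, 11, 8], [432.0, 60.0, 270.0]), (256, [15, 13, 12], [432.0, 61.0, 273.0]), (259, [16, 15, 14], [433.0, 61.0, 274.0]), (262, [13, 12, 14], [435.0, 61.0, 274.0]), (265, [19, 19, 17], [437.0, 61.0, 275.0])]
240 [(226, [145, 146, 168], [516.0, 48.0, -0.0]), (229, [210, 169, 118]
[... 1105 characters left out ...]
, 76, 70], [556.0, 165.0, 22.0]), (265, [188, 191, 205], [557.0, 164.0, 31.0])]
360 [(226, [122, 121, 141], [507.0, 221.0, -1.0]), (229, [181, 147, 99], [510.0, 220.0, 5.0]), (232, [175, 139, 95], [514.0, 221.0, 6.0]), (235, [194, 156, 106], [519.0, 221.0, 6.0]), (238, [166, 151, 140], [520.0, 220.0, 13.0]), (241, [177, 182, 195], [523.0, 219.0, 17.0]), (244, [137, 138, 147], [529.0, 221.0, 13.0]), (247, [27, 27, 29], [427.0, 148.0, 262.0]), (250, [17, 17, 19], [429.0, 149.0, 262.0]), (253, [4, 7, 6], [430.0, 148.0, 264.0]), (256, [4, 3, 7], [432.0, 148.0, 264.0]), (259, [6, 12, 8], [433.0, 149.0, 265.0]), (262, [14, 13, 13], [436.0, 149.0, 264.0]), (265, [13, 14, 8], [437.0, 149.0, 265.0])]
```

```bash
python3 -m creep '[[-0.0124,-0.0007,0.035,0],[-0.012,-0.0007,0.035,0],[0,0,0.035,0],[0,0,0.035,0],[0,0,0.035,0],[0,0,0.035,0],[0,0,0.030,0],[0,0,0.014,0],[0,0,0,0],[0,0,0,0]]' 1
python3 -m creep '[[0,0,0,0],[0,0,0,0],[0,0,0,0],[0,0,0,0],[0,0,0,0],[0,0,0,0]]' -1 30
python3 -m creep '[[0,0,-0.003,0],[0,0,-0.003,0],[0,0,-0.003,0],[0,0,-0.003,0],[0,0,-0.003,0],[0,0,-0.003,0],[0,0,-0.003,0],[0,0,-0.002,0],[0,0,0,0]]'
```

```text
clock: 4.15
tool_pos: [463.5, 104.6, 77.7]
tcp_rot: [3.142, -0.002, -3.085]
ft_force: [1.0, 0.2, 1.1]
width: 1.003
clock: 4.65
tool_pos: [464.4, 104.6, 78.8]
tcp_rot: [-3.142, 0.001, -3.084]
ft_force: [0.2, -0.9, 0.5]
width: 0.63
clock: 5.4
tool_pos: [467.7, 102.7, 102.0]
tcp_rot: [-3.138, 0.009, -3.084]
ft_force: [15.0, -8.9, -13.2]
width: 0.568
```

```bash
python3 -m creep '[[0,0,0,0],[0,0,0,0],[0,0,0,0],[0,0,-0.01,0],[0,0,-0.035,0],[0,0,-0.035,0],[0,0,-0.0115,0.1208],[0,0,-0.0115,0.1208],[0,0,-0.0115,0.1208],[0,0,-0.0115,0.1208],[0,0,-0.0115,0.1208],[0,0,-0.0115,0.1208],[0,0,-0.0115,0.1208],[0,0,-0.0115,0.1208],[0,0,-0.0115,0.1208],[0,0,-0.0115,0.1208],[0,0,-0.0115,0.1208],[0,0,-0.0115,0.1208],[0,0,-0.0115,0.1208]]' 1
python3 -m creep '[[-0.002,0.03,0,0],[-0.003,0.03,0,0],[-0.003,0.03,0,0],[-0.002,0.0316,0,0],[0,0,0,0],[0,0,0,0]]'
python3 - <<'E'
from h import *
goto(590,100,330,1.624)
c,im,d=snap('wrist','w2.png'); np.savez('pics/w2.npz',im=im,d=d,V=c['view'])
c,im,d=snap('side','s2.png')
E
```

```text
clock: 6.98
tool_pos: [463.5, 104.9, 332.0]
tcp_rot: [3.141, -0.0, 1.623]
ft_force: [0.2, -0.9, -0.9]
width: 0.996
clock: 7.48
tool_pos: [586.3, 101.7, 329.9]
tcp_rot: [-3.139, -0.0, 1.628]
ft_force: [0.2, 0.2, 0.4]
width: 1.001
from [586.3 101.7 329.9] yaw 1.6284 shift mm [-1.9  3.6 -0.1] turn 0.004 F [0.2 0.2 0.4] w 1.001 t 7.5
```

View pics/w2.png

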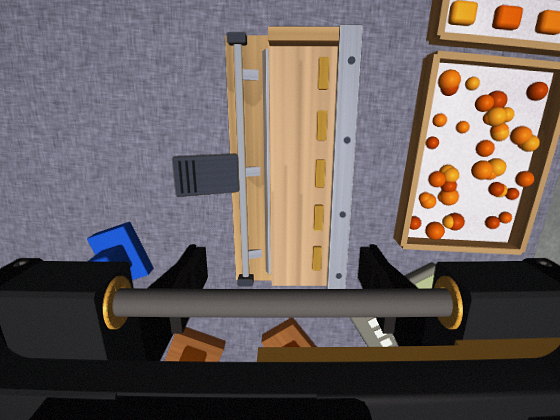

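View pics/s2.png

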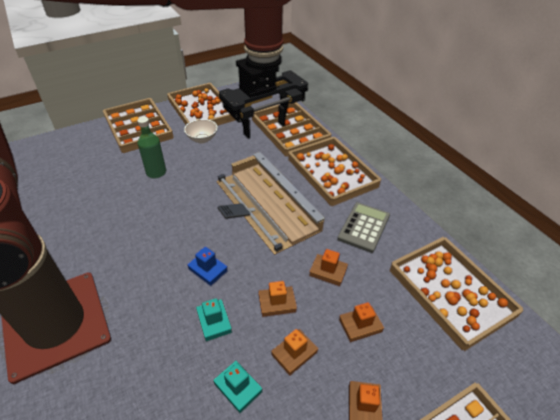

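```bash
cat > rackfit.py <<'E'
from h import *
z=np.load('pics/w2.npz'); im=z['im']; d=z['d']
c=cams.get_calibration('wrist'); c['view']=z['V']; P=cloud(c,d)
hsv=cv2.cvtColor(im,cv2.COLOR_RGB2HSV).astype(int)
print(hsv[75,323],hsv[75,300],hsv[170,320],hsv[215,318])
reg=np.zeros(im.shape[:2],bool); reg[45:285,300:332]=1
m=reg&(hsv[...,1]>140)&(hsv[...,2]>110)
m=cv2.morphologyEx(m.astype(np.uint8),cv2.MORPH_OPEN,np.ones((3,3)))
k,l,s,ce=cv2.connectedComponentsWithStats(m)
pts=[]
for i in range(1,k):
    if s[i,4]>60:
        r=cv2.minAreaRect(np.argwhere(l==i)[:,::-1].astype(np.float32))
        w=planez(c,np.array(r[0][0]),np.array(r[0][1]),26.0); pts.append(w); print(s[i],r,w.round(1),np.median(P[l==i][:,2]).round(1))
pts=np.array(sorted(map(tuple,pts),key=lambda p:-p[1]))
if len(pts)==5:
    mod=np.array([[-20,-30-60*i] for i in range(5)],float); a=mod-mod.mean(0); b=pts[:,:2]-pts[:,:2].mean(0)
    th=np.arctan2((a[:,0]*b[:,1]-a[:,1]*b[:,0]).sum(),(a*b).sum()); Rm=np.array([[np.cos(th),-np.sin(th)],[np.sin(th),np.cos(th)]])
    t=pts[:,:2].mean(0)-Rm@mod.mean(0); print('yaw',th,'corner',t,'res',(pts[:,:2]-mod@Rm.T-t).round(1).tolist())
    o=im[:,:,::-1].copy()
    def W(x,y,zz): p=Rm@np.array([x,y])+t; return [p[0],p[1],20+zz]
    for box in ([(-8,15,34),(16,15,34),(16,-315,34),(-8,-315,34)],[(0,0,0),(-84,0,0),(-84,-315,0),(0,-315,0)],[(0,0,30),(-84,0,30),(-84,14,30),(0,14,30)]):
        q=proj(c,np.array([W(*v) for v in box])); cv2.polylines(o,[np.round(q*8).astype(np.int32)],True,(0,0,255),1,cv2.LINE_AA,3)
    cv2.imwrite('pics/w2o.png',cv2.resize(o[0:300,150:450],None,fx=2,fy=2,interpolation=cv2.INTER_CUBIC))
for (u,v) in ((180,175),(190,175),(200,175),(220,175)): print('paddle',P[v-3:v+4,u-2:u+3].reshape(-1,3).mean(0).round(1))
E
python3 rackfit.py
```

```text
[ 20 175 178] [ 15  99 180] [ 20 178 181] [ 20 176 180]
[318  57  11  32 325] ((323.0, 72.5), (31.0, 10.0), 90.0) [624.9 232.   26. ] 25.2
[317 111  10  29 284] ((321.5, 125.0), (28.0, 9.0), 90.0) [628.6 172.2  26. ] 25.3
[315 160  10  28 263] ((319.5, 173.5), (27.0, 9.0), 90.0) [631.6 112.3  26. ] 25.3
[314 205  10  26 232] ((318.5, 217.5), (25.0, 9.0), 90.0) [635.8  53.2  26. ] 25.3
[312 247  10  24 207] ((316.6371765136719, 258.4425048828125), (8.647469520568848, 23.414688110351562), 3.814074993133545) [638.7  -6.8  26. ] 25.4
yaw 0.05811789309301175 corner [643.19389274 263.47807286] res [[-0.0, -0.4], [0.2, -0.2], [-0.3, -0.3], [0.3, 0.5], [-0.2, 0.4]]
paddle [463.7 106.9  58.6]
paddle [471.3 104.5  43.8]
paddle [482.6 104.4  39.9]
paddle [505.7 104.1  31.3]
```

View pics/w2o.png

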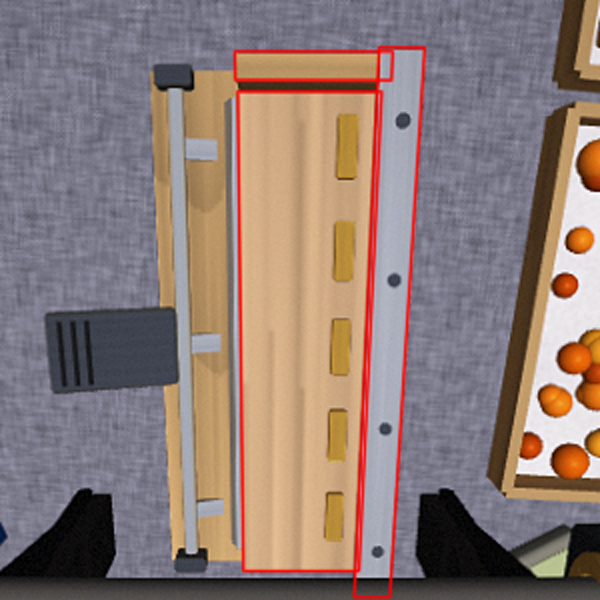

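```bash
python3 -m creep '[[-0.0348,-0.0076,-0.002,0],[-0.0348,-0.0076,-0.002,0],[-0.0348,-0.0076,-0.002,0],[-0.0348,-0.0076,-0.002,0],[-0.0348,-0.0076,-0.002,0],[-0.0348,-0.0076,-0.002,0],[-0.0348,-0.0076,-0.002,0],[-0.0348,-0.0076,-0.002,0],[-0.0348,-0.0076,-0.002,0],[-0.0348,-0.0076,-0.002,0],[0,0,0,0],[0,0,0,0]]' 1
cat > spec.py <<'E'
from h import *
import sys
def find(c,im,d,minz=50):
    P=cloud(c,d); hsv=cv2.cvtColor(im,cv2.COLOR_RGB2HSV).astype(int)
    out=[]
    m=(d>0)&((hsv[...,0]<20)|(hsv[...,0]>172))&(hsv[...,1]>110)&(P[...,2]>8)&(P[...,2]<130)&(P[...,0]>300)&(P[...,0]<900)
    k,l,s,ce=cv2.connectedComponentsWithStats(m.astype(np.uint8))
    for i in range(1,k):
        if s[i,4]<150: continue
        Q=P[l==i]; zt=np.percentile(Q[:,2],97)
        if zt<55: continue
        zb=zt-45
        uv=np.argwhere(l==i)[:,::-1]
        t=np.abs(Q[:,2]-zt)<4; b=np.abs(Q[:,2]-zb)<5
        if t.sum()<40 or b.sum()<40: continue
        rt=cv2.minAreaRect(Q[t][:,:2].astype(np.float32)); rb=cv2.minAreaRect(Q[b][:,:2].astype(np.float32))
        (w,h),a=rb[1],rb[2]; a=a if w>h else a+90; a=(a+90)%180-90
        out.append((ce[i],rt[0],rt[1],rt[2],rb[0],max(w,h),min(w,h),a,zt))
        print('px',ce[i].round(),'top',np.round(rt[0],1),np.round(rt[1],0),round(rt[2],1),'| base',np.round(rb[0],1),round(max(w,h)),round(min(w,h)),'long axis deg',round(a,1),'zt',round(zt,1),'n',s[i,4])
    return out
E
python3 - <<'E'
from spec import *
goto(530,-250,350,1.628)
c,im,d=snap('wrist','w3.png'); find(c,im,d)
E
```

```text
clock: 8.58
tool_pos: [528.9, -251.2, 351.8]
tcp_rot: [3.141, 0.001, 1.625]
ft_force: [-0.5, 0.1, -0.6]
width: 1.001
from [ 528.9 -251.2  351.8] yaw 1.6253 shift mm [1.1 1.1 1.8] turn -0.003 F [-0.5  0.1 -0.6] w 1.001 t 8.6
px [351. 117.] top [ 614.  -170.6] [35. 36.] 39.3 | base [ 613.7 -170.3] 80 60 long axis deg -51.1 zt 67.7 n 2884
px [233. 125.] top [ 460.8 -188.8] [35. 35.] 70.0 | base [ 460.6 -188.9] 80 59 long axis deg -19.9 zt 67.6 n 2726
px [214. 214.] top [ 433.4 -312.5] [35. 35.] 12.1 | base [ 433.3 -312.6] 80 60 long axis deg 11.0 zt 67.5 n 2439
px [325. 229.] top [ 594.8 -326.2] [35. 35.] 79.7 | base [ 594.5 -326.3] 79 60 long axis deg -10.5 zt 67.5 n 2366
px [251. 327.] top [ 495.7 -469.9] [34. 35.] 55.5 | base [ 487.5 -488.8] 75 15 long axis deg 2.8 zt 68.0 n 682
```

View pics/w3.png

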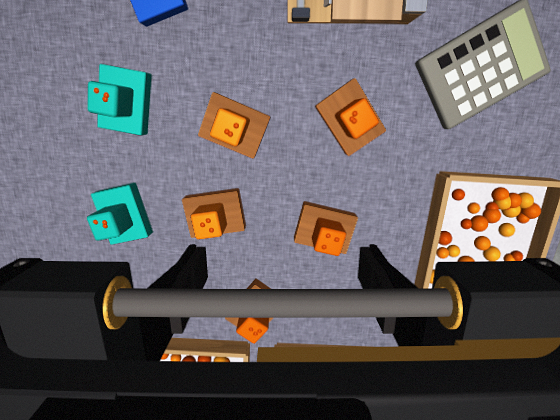

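```bash
python3 -m creep '[[0.0165,-0.0162,0.02,0],[0.0165,-0.0162,0.02,0],[0.0165,-0.0162,0.02,0],[0.0164,-0.0161,0.02,0],[0,0,0.03,0.1008],[0,0,0.03,0.1008],[0,0,0.03,0.1008],[0,0,0.03,0.1008],[0,0,0.0225,0],[0,0,0.0225,0],[0,0,0,0],[0,0,0,0]]' 1
python3 -m creep '[[0,0,0,0],[0,0,0,0],[0,0,0,0],[0,0,0,0],[0,0,0,0],[0,0,0,0],[0,0,0,0],[0,0,0,0],[0,0,0,0],[0,0,0,0]]' -1 40
python3 -m creep '[[0,0,-0.02,0],[0,0,-0.03,0],[0,0,-0.03,0],[0,0,0,0]]'
python3 - <<'E'
from spec import *
goto(606,228,187,1.628)
c,im,d=snap('wrist','w4.png'); find(c,im,d)
c,im,d=snap('side','s4.png'); find(c,im,d)
E
```

```text
clock: 9.63
tool_pos: [461.0, -186.2, 105.3]
tcp_rot: [-3.139, -0.001, 1.227]
ft_force: [1.2, 0.5, 1.1]
width: 1.002
clock: 10.47
tool_pos: [461.8, -188.2, 105.7]
tcp_rot: [-3.142, -0.0, 1.225]
ft_force: [-0.9, 0.5, 0.6]
width: 0.414
clock: 10.8
tool_pos: [464.6, -189.7, 191.4]
tcp_rot: [3.133, 0.002, 1.225]
ft_force: [1.5, -1.0, -1.7]
width: 0.41
from [ 464.6 -189.7  191.4] yaw 1.2253 shift mm [440.9  -8.4   4.4] turn -0.403 F [ 1.5 -1.  -1.7] w 0.41 t 10.8
px [443. 128.] top [ 613.2 -170.3] [36. 36.] 37.9 | base [ 613.1 -170.3] 80 60 long axis deg -51.9 zt 67.5 n 7886
px [289. 334.] top [ 440.3 -294.9] [ 9. 23.] 72.9 | base [ 428.5 -315.1] 88 33 long axis deg -15.0 zt 63.4 n 1833
px [329. 268.] top [ 618.2 -177. ] [38. 25.] 36.4 | base [ 613.2 -173.3] 79 59 long axis deg -50.7 zt 67.4 n 761
px [361. 322.] top [ 594.5 -329. ] [35. 35.] 79.1 | base [ 593.6 -328.7] 79 58 long axis deg -10.8 zt 68.6 n 1025
px [294. 351.] top [ 434.6 -314.6] [34. 34.] 10.6 | base [ 433.5 -315.7] 78 59 long axis deg 10.3 zt 68.5 n 1135
px [364. 401.] top [ 495.7 -471.6] [35. 36.] 56.1 | base [ 497.5 -469.1] 72 60 long axis deg 55.9 zt 68.1 n 1146
```

View pics/w4.png

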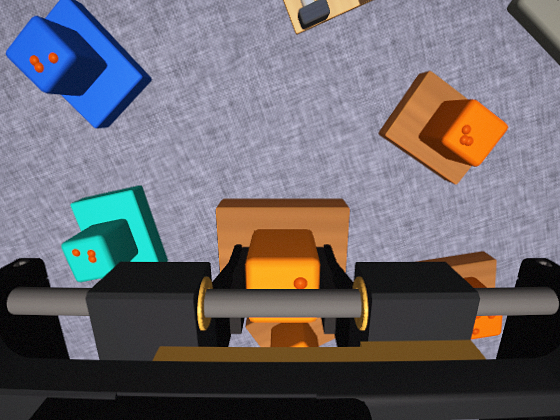

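```bash
python3 -m creep '[[0,0,-0.003,-0.1008],[0,0,-0.003,-0.1008],[0,0,-0.003,-0.1008],[0,0,-0.003,-0.1008],[0.0315,0.0114,0,0],[0.0315,0.0114,0,0],[0.0315,0.0114,0,0],[0.0315,0.0114,0,0],[0.0315,0.0114,0,0],[0.0315,0.0114,0,0],[0.0315,0.0114,0,0],[0.0315,0.0114,0,0],[0.0315,0.0114,0,0],[0.0315,0.0114,0,0],[0.0315,0.0114,0,0],[0.0315,0.0114,0,0],[0.0313,0.0116,0,0],[0,0,0,0],[0,0,0,0],[0,0,0,0]]'
cat >> h.py <<'E'
C0=np.array([643.3,263.5]); TH=0.057
def cw(x,y):
    c,s=np.cos(TH),np.sin(TH); return C0+np.array([c*x-s*y,s*x+c*y])
def wc(p):
    c,s=np.cos(TH),np.sin(TH); d=np.asarray(p)[...,:2]-C0; return np.stack([c*d[...,0]+s*d[...,1],-s*d[...,0]+c*d[...,1]],-1)
def tgt(x,y,z):
    p=cw(x,y); s=get_state(); print('TCP in corner',wc(s['tool_pos']).round(1)); goto(p[0],p[1],z,TH+np.pi/2,s)
E
python3 - <<'E'
from h import *
tgt(-56,-33,135)
c,im,d=snap('wrist','w5.png')
E
```

```text
clock: 12.57
tool_pos: [585.0, 228.5, 195.1]
tcp_rot: [-3.137, 0.001, 1.629]
ft_force: [-0.7, -0.4, -1.9]
width: 0.412
TCP in corner [-60.2 -31.6]
from [585.  228.5 195.1] yaw 1.6291 shift mm [-1.4  4.2 60.1] turn 0.001 F [-0.7 -0.4 -1.9] w 0.412 t 12.6
```

View pics/w5.png

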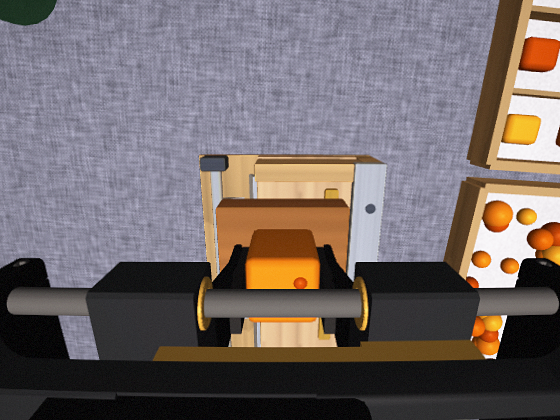

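```bash
python3 -m creep '[[-0.0014,0.0042,0.015,0],[0,0,0.02,0],[0,0,0.015,0],[0,0,0.01,0],[0,0,0,0],[0,0,0,0]]'
python3 -m creep '[[0,0,0.0015,0],[0,0,0.0015,0],[0,0,0.001,0],[0,0,0.001,0],[0,0,0,0]]'
python3 -m creep '[[0,0,0.001,0],[0,0,0.001,0],[0,0,0,0]]'
python3 - <<'E'
from h import *
tgt(-56,-33,125)
c,im,d=snap('wrist','w6.png')
E
```

```text
clock: 13.12
tool_pos: [590.2, 227.0, 136.7]
tcp_rot: [-3.14, 0.0, 1.627]
ft_force: [-0.4, -0.3, -2.1]
width: 0.412
clock: 13.53
tool_pos: [590.8, 228.0, 133.0]
tcp_rot: [3.141, -0.0, 1.629]
ft_force: [-0.4, -0.2, -3.1]
width: 0.409
clock: 13.78
tool_pos: [590.8, 228.0, 131.0]
tcp_rot: [3.141, -0.0, 1.629]
ft_force: [0.0, -0.3, 0.1]
width: 0.412
TCP in corner [-54.4 -32.4]
from [590.8 228.  131. ] yaw 1.6285 shift mm [-0.6 -1.6  6. ] turn 0.001 F [ 0.  -0.3  0.1] w 0.412 t 13.8
```

View pics/w6.png

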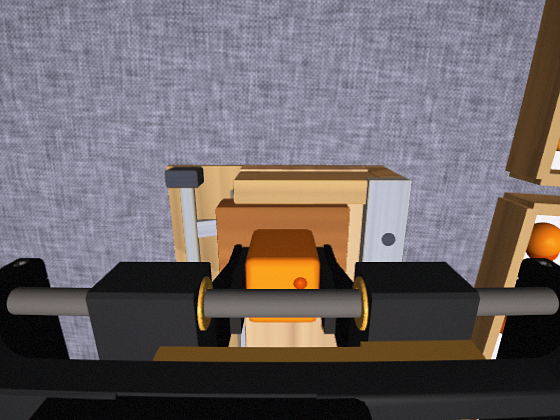

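```bash
python3 -m creep '[[0,0,0.001,0],[0,0,0.001,0],[0,0,0.001,0],[0,0,0.001,0],[0,0,0,0],[0,0,0,0]]'
python3 -m creep '[[0,0,0.001,0],[0,0,0.001,0],[0,0,0,0],[0,0,0,0]]'
```

```text
clock: 14.33
tool_pos: [590.9, 228.0, 126.9]
tcp_rot: [3.141, -0.0, 1.628]
ft_force: [-0.9, 0.9, 0.9]
width: 0.409
clock: 14.67
tool_pos: [590.9, 228.0, 125.7]
tcp_rot: [3.141, -0.0, 1.628]
ft_force: [-1.6, -0.3, 6.0]
width: 0.411
```

```bash
python3 -m creep '[[0,0,0.0008,0],[0,0,0,0],[0,0,0,0]]'
python3 -m creep '[[0,0.002,0,0],[0,0.002,0,0],[0,0.002,0,0],[0,0.002,0,0],[0,0,0,0]]'
python3 -m creep '[[0,0.002,0,0],[0,0.002,0,0],[0,0,0,0]]'
python3 -c "
from h import *
tgt(-40,-30,125)"
```

```text
clock: 14.92
tool_pos: [591.0, 228.0, 125.7]
tcp_rot: [3.141, -0.0, 1.629]
ft_force: [-3.6, -0.3, 11.3]
width: 0.407
clock: 15.33
tool_pos: [598.5, 228.6, 125.7]
tcp_rot: [-3.141, -0.0, 1.629]
ft_force: [-6.0, -0.6, 12.3]
width: 0.412
clock: 15.58
tool_pos: [602.5, 228.9, 125.7]
tcp_rot: [-3.141, -0.0, 1.629]
ft_force: [-6.6, -0.6, 11.7]
width: 0.412
TCP in corner [-42.7 -32.2]
from [602.5 228.9 125.7] yaw 1.6286 shift mm [2.2 2.7 0.7] turn 0.001 F [-6.6 -0.6 11.7] w 0.412 t 15.6
```

```bash
python3 -m creep '[[0,0.0015,0,0],[0,0.0015,0,0],[0,0,0,0]]'
python3 -m creep '[[0,0.001,0,0],[0,0.001,0,0],[0,0,0,0]]'
python3 -m creep '[[0,0.001,0,0],[0,0.001,0,0],[0,0,0,0]]'
python3 -c "
from h import *
tgt(-40,-30,125)
snap('wrist','w7.png');snap('side','s7.png')"
```

```text
clock: 15.83
tool_pos: [605.4, 229.1, 125.7]
tcp_rot: [-3.141, -0.0, 1.629]
ft_force: [-7.4, -0.4, 12.0]
width: 0.411
clock: 16.08
tool_pos: [606.8, 229.2, 125.7]
tcp_rot: [-3.139, -0.0, 1.629]
ft_force: [-9.5, -1.1, 14.1]
width: 0.412
clock: 16.33
tool_pos: [607.2, 229.3, 125.8]
tcp_rot: [-3.135, 0.0, 1.629]
ft_force: [-18.4, -1.5, 20.2]
width: 0.411
TCP in corner [-38.  -32.1]
from [607.2 229.3 125.8] yaw 1.6286 shift mm [ 2.1 -2.   0.8] turn 0.001 F [-18.4  -1.5  20.2] w 0.411 t 16.3
```

View pics/w7.png

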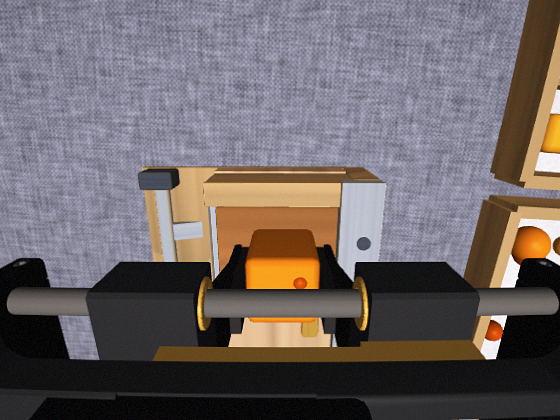

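```bash
python3 -m creep '[[0.001,-0.001,0,0],[0.001,0,0,0],[0,0,0,0]]'
python3 -m creep '[[0.001,0,0,0],[0,0,0,0]]'
python3 -m creep '[[0.001,0,0,0],[0,0,0,0]]'
python3 -m creep '[[0.001,0,0,0],[0,0,0,0]]'
python3 -c "
from h import *
tgt(-40,-30,125)"
```

```text
clock: 16.68
tool_pos: [607.1, 229.6, 125.8]
tcp_rot: [-3.137, 0.003, 1.628]
ft_force: [-12.9, -7.0, 18.3]
width: 0.411
clock: 16.85
tool_pos: [607.1, 229.8, 125.8]
tcp_rot: [-3.137, 0.004, 1.628]
ft_force: [-14.3, -10.5, 19.9]
width: 0.414
clock: 17.02
tool_pos: [607.0, 230.1, 125.9]
tcp_rot: [-3.136, 0.005, 1.628]
ft_force: [-14.0, -13.7, 21.3]
width: 0.408
clock: 17.18
tool_pos: [607.1, 230.3, 125.9]
tcp_rot: [-3.136, 0.007, 1.628]
ft_force: [-14.2, -15.3, 21.2]
width: 0.41
TCP in corner [-38.1 -31.1]
from [607.1 230.3 125.9] yaw 1.6279 shift mm [ 1.1 -1.9  0.9] turn 0.0 F [-14.2 -15.3  21.2] w 0.41 t 17.2
```

```bash
python3 -m creep '[[0,-0.0012,-0.0008,0],[0,0,0,0],[0,0,0,0]]'
python3 -m creep '[[0,0,-0.0008,0],[0,0,0,0],[0,0,0,0]]'
python3 -c "
from h import *
tgt(-40,-30,125)
snap('wrist','w8.png')"
```

```text
clock: 17.43
tool_pos: [606.7, 231.6, 125.8]
tcp_rot: [-3.139, 0.004, 1.628]
ft_force: [-6.7, -9.1, 11.4]
width: 0.412
clock: 17.68
tool_pos: [606.7, 232.0, 125.9]
tcp_rot: [-3.139, 0.003, 1.628]
ft_force: [-4.4, -6.6, 6.8]
width: 0.413
TCP in corner [-38.4 -29.4]
from [606.7 232.  125.9] yaw 1.6279 shift mm [-0.6 -1.6  0.9] turn 0.0 F [-4.4 -6.6  6.8] w 0.413 t 17.7
```

View pics/w8.png

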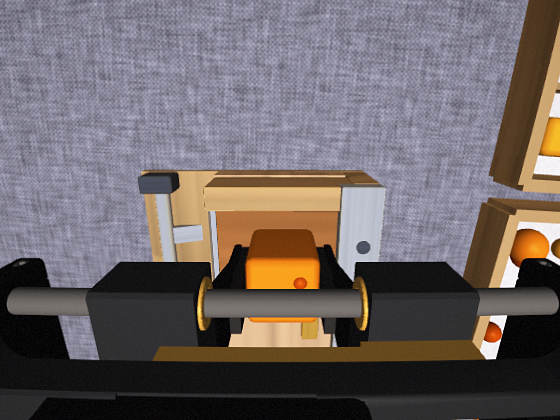

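```bash
python3 -m creep '[[0.001,0,0,0],[0.001,0,0,0],[0,0,0,0]]'
python3 -c "
from h import *
tgt(-40,-30,125)"
python3 -m creep '[[0.001,0,0,0],[0.001,0,0,0],[0,0,0,0]]'
python3 -c "
from h import *
tgt(-40,-30,125)"
```

```text
clock: 17.98
tool_pos: [606.7, 232.3, 125.9]
tcp_rot: [-3.139, 0.006, 1.628]
ft_force: [-5.1, -13.2, 8.7]
width: 0.411
TCP in corner [-38.3 -29.1]
from [606.7 232.3 125.9] yaw 1.6279 shift mm [-0.9 -1.7  0.9] turn 0.0 F [ -5.1 -13.2   8.7] w 0.411 t 18.0
clock: 18.23
tool_pos: [606.7, 232.6, 126.0]
tcp_rot: [-3.138, 0.009, 1.628]
ft_force: [-5.8, -19.1, 10.2]
width: 0.414
TCP in corner [-38.3 -28.7]
from [606.7 232.6 126. ] yaw 1.6278 shift mm [-1.3 -1.7  1. ] turn -0.0 F [ -5.8 -19.1  10.2] w 0.414 t 18.2
```

```bash
python3 -m creep '[[-0.0025,0,0,0],[0,0,0,0],[0,0,0,0]]'
python3 -m creep '[[0,0,0,0],[0,0,0,0],[0,0,0,0],[0,0,0,0],[0,0,-0.005,0],[0,0,-0.02,0],[0,0,-0.03,0],[-0.035,0,-0.03,0],[-0.035,0,-0.03,0],[-0.035,0,-0.02,0],[-0.035,0,0,0],[-0.035,0,0,0],[0,0,0,0],[0,0,0,0]]' 0.3
python3 - <<'E'
from spec import *
c,im,d=snap('wrist','w9.png'); o=find(c,im,d)
for q in o: print(wc(q[1]).round(1),wc(q[4]).round(1), q[7]-np.degrees(TH))
tgt(-54,-90,200)
E
```

```text
clock: 18.48
tool_pos: [606.7, 232.2, 125.9]
tcp_rot: [-3.139, 0.005, 1.628]
ft_force: [-4.8, -12.0, 8.0]
width: 0.415
clock: 19.65
tool_pos: [617.0, 65.7, 255.3]
tcp_rot: [3.141, -0.0, 1.625]
ft_force: [-0.3, 0.3, -0.2]
width: 0.65
px [276.  27.] top [604.6 219.8] [36. 15.] 3.1 | base [601.8 220.6] 73 42 long axis deg 2.9 zt 88.4 n 4605
[-41.1 -41.4] [-43.9 -40.4] -0.3679686260475723
TCP in corner [ -37.7 -194.6]
from [616.8  67.  255. ] yaw 1.6269 shift mm [104.6 -16.4  55. ] turn -0.001 F [-0.3  0.1  0. ] w 0.656 t 19.7
```

View pics/w9.png

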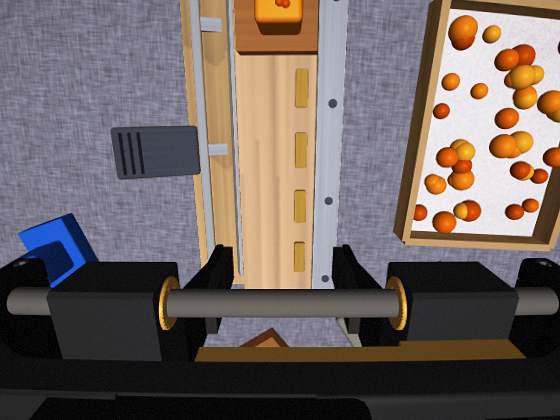

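```bash
python3 -m creep '[[-0.0338,-0.0024,0.001,0],[-0.0338,-0.0024,0.001,0],[-0.0338,-0.0024,0.001,0],[-0.0338,-0.0024,0.001,0],[-0.0338,-0.0024,0.001,0],[-0.0338,-0.0024,0.001,0],[-0.0338,-0.0024,0.001,0],[0,0,0.011,0.1194],[0,0,0.011,0.1194],[0,0,0.011,0.1194],[0,0,0.011,0.1194],[0,0,0.011,0.1194],[0,0,0.011,0.1194],[0,0,0.011,0.1194],[0,0,0.011,0.1194],[0,0,0,0],[0,0,0,0]]' 1
python3 -c "
from spec import *
goto(613.3,-170.3,106,0.672)
c,im,d=snap('side'); find(c,im,d)"
```

```text
clock: 21.12
tool_pos: [613.5, -168.1, 158.9]
tcp_rot: [-3.14, 0.001, 0.679]
ft_force: [-0.2, 0.4, 0.8]
width: 1.001
from [ 613.5 -168.1  158.9] yaw 0.6786 shift mm [-1.5  1.6 52.9] turn 0.007 F [-0.2  0.4  0.8] w 1.001 t 21.1
px [250. 168.] top [604.9 226.4] [34. 40.] 3.7 | base [602.2 229.6] 77 68 long axis deg 3.5 zt 87.9 n 609
px [329. 267.] top [ 615.  -172.7] [35. 35.] 39.8 | base [ 614.2 -172.8] 79 62 long axis deg -52.8 zt 67.5 n 837
px [361. 322.] top [ 594.  -328.2] [33. 36.] 78.7 | base [ 594.  -328.9] 79 58 long axis deg -11.5 zt 68.8 n 1031
px [294. 351.] top [ 434.6 -314.5] [35. 35.] 12.5 | base [ 433.1 -315.7] 77 59 long axis deg 10.5 zt 68.4 n 1136
px [365. 401.] top [ 495.5 -472. ] [34. 36.] 53.3 | base [ 497.7 -468.9] 72 59 long axis deg 56.0 zt 68.1 n 1151
```

```bash
python3 -m creep '[[-0.0015,0.0016,0.026,0.007],[0,0,0.02,0],[0,0,0.007,0],[0,0,0,0]]' 1
python3 -m creep '[[0,0,0,0],[0,0,0,0],[0,0,0,0],[0,0,0,0],[0,0,0,0],[0,0,0,0],[0,0,0,0],[0,0,0,0],[0,0,0,0],[0,0,0,0]]' -1 40
python3 -m creep '[[0,0,-0.02,0],[0,0,-0.03,0],[0,0,-0.03,0],[0,0,-0.001,-0.1194],[0,0,-0.002,-0.1194],[0,0,-0.002,-0.1194],[0,0,-0.002,-0.1194],[0,0,-0.002,-0.1194],[0,0,-0.002,-0.1194],[0,0,-0.001,-0.1194],[0,0,0,-0.1194],[0,0,0,0]]'
python3 -m creep '[[0.0339,0,0,0],[0.0339,0,0,0],[0.0339,0,0,0],[0.0339,0,0,0],[0.0339,0,0,0],[0.0339,0,0,0],[0.0339,0,0,0],[0.0339,0,0,0],[0.0339,0,0,0],[0.0339,0,0,0],[0,0,0,0],[0,0,0,0]]'
python3 - <<'E'
from h import *
tgt(-54,-92,133)
c,im,d=snap('wrist','w10.png')
E
```

```text
clock: 21.5
tool_pos: [612.4, -171.1, 105.1]
tcp_rot: [-3.138, 0.002, 0.669]
ft_force: [-0.1, -0.5, 0.2]
width: 1.003
clock: 22.33
tool_pos: [613.4, -172.0, 106.8]
tcp_rot: [-3.142, 0.0, 0.666]
ft_force: [-0.1, 0.5, 0.5]
width: 0.411
clock: 23.33
tool_pos: [613.0, -171.9, 198.1]
tcp_rot: [-3.14, -0.001, 1.626]
ft_force: [-0.3, 0.3, -2.2]
width: 0.41
clock: 24.33
tool_pos: [595.5, 168.5, 198.2]
tcp_rot: [-3.141, 0.0, 1.622]
ft_force: [0.1, -0.6, -3.3]
width: 0.413
TCP in corner [-53.1 -92.1]
from [595.5 168.5 198.2] yaw 1.6216 shift mm [ 0.1 -0.9 65.2] turn -0.006 F [ 0.1 -0.6 -3.3] w 0.413 t 24.3
```

View pics/w10.png

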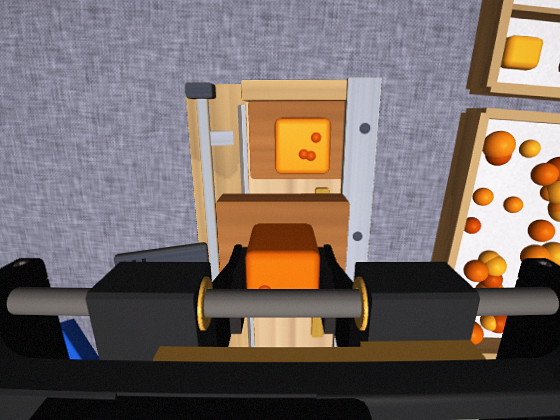

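```bash
python3 -m creep '[[-0.0025,-0.0009,0.015,-0.006],[0,0,0.02,0],[0,0,0.02,0],[0,0,0.008,0],[0,0,0,0],[0,0,0,0],[0,0,0.001,0],[0,0,0.001,0],[0,0,0.001,0],[0,0,0.001,0],[0,0,0,0]]'
python3 -c "
from h import *
tgt(-54,-94,126)
snap('wrist','w11.png')"
python3 -m creep '[[0,0,0.001,0],[0,0,0.001,0],[0,0,0.001,0],[0,0,0.001,0],[0,0,0,0],[0,0,0,0]]'
```

```text
clock: 25.3
tool_pos: [596.0, 164.1, 132.4]
tcp_rot: [3.14, -0.0, 1.627]
ft_force: [-0.2, -0.1, -0.1]
width: 0.409
TCP in corner [-52.9 -96.5]
from [596.  164.1 132.4] yaw 1.6275 shift mm [ 2.5 -1.1  6.4] turn -0.0 F [-0.2 -0.1 -0.1] w 0.409 t 25.3
clock: 25.85
tool_pos: [595.9, 164.1, 128.0]
tcp_rot: [3.141, -0.0, 1.627]
ft_force: [1.5, 0.2, 0.8]
width: 0.411
```

View pics/w11.png

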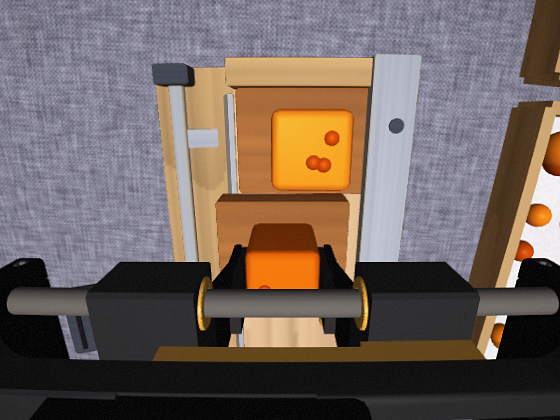

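```bash
python3 -m creep '[[0,0,0.001,0],[0,0,0.001,0],[0,0,0.0007,0],[0,0,0,0],[0,0,0,0]]'
python3 -c "
from h import *
tgt(-38.3,-91,126)"
```

```text
clock: 26.27
tool_pos: [596.0, 164.1, 126.7]
tcp_rot: [3.141, -0.0, 1.627]
ft_force: [-2.9, 0.3, 8.7]
width: 0.411
TCP in corner [-52.9 -96.6]
from [596.  164.1 126.7] yaw 1.6274 shift mm [ 5.6 14.6  0.7] turn -0.0 F [-2.9  0.3  8.7] w 0.411 t 26.3
```

```bash
python3 -m creep '[[0,0.002,0.0002,0],[0,0.002,0,0],[0,0.002,0,0],[0,0.002,0,0],[0,0.002,0,0],[0,0.002,0,0],[0,0,0,0]]'
python3 -m creep '[[0,0.001,0,0],[0,0.001,0,0],[0,0.001,0,0],[0,0,0,0]]'
python3 -m creep '[[0,0.001,0,0],[0,0,0,0]]'
python3 -c "
from h import *
tgt(-38.3,-91,126)"
```

```text
clock: 26.85
tool_pos: [606.9, 165.0, 126.8]
tcp_rot: [-3.139, -0.0, 1.628]
ft_force: [-8.1, -0.9, 16.5]
width: 0.411
clock: 27.18
tool_pos: [609.6, 165.2, 126.7]
tcp_rot: [-3.139, -0.0, 1.628]
ft_force: [-9.2, -1.2, 16.3]
width: 0.409
clock: 27.35
tool_pos: [610.4, 165.3, 126.8]
tcp_rot: [-3.139, -0.0, 1.628]
ft_force: [-10.2, -0.1, 17.1]
width: 0.412
TCP in corner [-38.4 -96.2]
from [610.4 165.3 126.8] yaw 1.6279 shift mm [5.2 0.1 0.8] turn 0.0 F [-10.2  -0.1  17.1] w 0.412 t 27.4
```

```bash
python3 -m creep '[[0,0.001,0,0],[0,0.001,0,0],[0,0,0,0]]'
python3 -m creep '[[0,-0.0012,-0.001,0],[0.002,0,0,0],[0.002,0,0,0],[0.001,0,0,0],[0,0,0,0]]'
python3 -m creep '[[0.001,0,0,0],[0.001,0,0,0],[0,0,0,0]]'
python3 -m creep '[[0.001,0,0,0],[0.001,0,0,0],[0,0,0,0]]'
python3 -c "
from h import *
tgt(-38.3,-91,126)"
```

```text
clock: 27.6
tool_pos: [610.8, 165.3, 126.8]
tcp_rot: [-3.134, 0.0, 1.628]
ft_force: [-18.0, -1.3, 23.5]
width: 0.413
clock: 28.02
tool_pos: [610.6, 166.9, 127.0]
tcp_rot: [-3.136, 0.006, 1.627]
ft_force: [-10.5, -13.2, 15.2]
width: 0.41
clock: 28.27
tool_pos: [610.5, 168.6, 127.0]
tcp_rot: [-3.136, 0.006, 1.627]
ft_force: [-11.4, -14.3, 16.8]
width: 0.406
clock: 28.52
tool_pos: [610.5, 169.5, 127.1]
tcp_rot: [-3.136, 0.008, 1.627]
ft_force: [-10.1, -17.3, 16.8]
width: 0.415
TCP in corner [-38.1 -92. ]
from [610.5 169.5 127.1] yaw 1.6271 shift mm [ 1.  -0.2  1.1] turn -0.001 F [-10.1 -17.3  16.8] w 0.415 t 28.5
```

```bash
python3 -m creep '[[0,-0.0005,-0.001,0],[0,0,0,0],[0,0,0,0]]'
python3 -m creep '[[0.001,0,0,0],[0.001,0,0,0],[0,0,0,0]]'
python3 -m creep '[[0.001,0,0,0],[0,0,0,0]]'
python3 -c "
from h import *
tgt(-38.3,-91,126)
snap('wrist','w12.png')"
```

```text
clock: 28.77
tool_pos: [610.4, 169.5, 127.2]
tcp_rot: [-3.137, 0.007, 1.627]
ft_force: [-5.5, -16.8, 9.9]
width: 0.412
clock: 29.02
tool_pos: [610.4, 169.8, 127.2]
tcp_rot: [-3.137, 0.01, 1.627]
ft_force: [-5.7, -21.6, 11.4]
width: 0.41
clock: 29.18
tool_pos: [610.4, 170.0, 127.3]
tcp_rot: [-3.137, 0.012, 1.627]
ft_force: [-6.4, -26.0, 12.2]
width: 0.41
TCP in corner [-38.2 -91.5]
from [610.4 170.  127.3] yaw 1.6268 shift mm [ 0.5 -0.1  1.3] turn -0.001 F [ -6.4 -26.   12.2] w 0.41 t 29.2
```

View pics/w12.png

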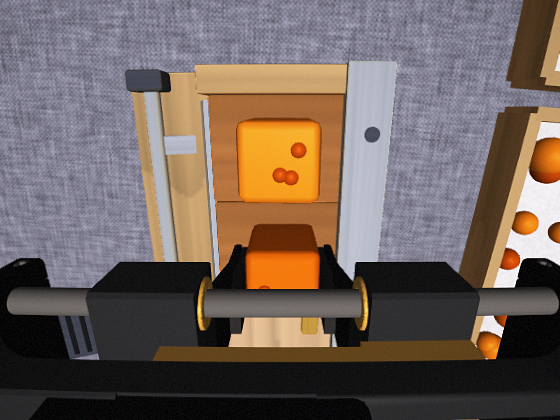

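```bash
python3 -m creep '[[-0.004,0,0,0],[0,0,0,0],[0,0,0,0]]'
python3 -m creep '[[0,0,0,0],[0,0,0,0],[0,0,0,0],[0,0,0,0],[0,0,-0.005,0],[0,0,-0.02,0],[0,0,-0.035,0],[-0.02,-0.002,-0.035,0],[-0.033,-0.0029,-0.023,0],[-0.033,-0.0029,0,0],[-0.033,-0.0029,0,0],[-0.033,-0.0029,0,0],[-0.033,-0.0029,0,0],[-0.033,-0.0029,0,0],[0,0,0,0]]' 0.3
python3 - <<'E'
from spec import *
c,im,d=snap('wrist','w13.png'); find(c,im,d)
c,im,d=snap('side'); find(c,im,d)
goto(594.6,-326.4,165,1.386)
E
```

```text
clock: 29.48
tool_pos: [610.4, 169.3, 127.0]
tcp_rot: [-3.137, 0.006, 1.627]
ft_force: [-5.1, -14.2, 8.8]
width: 0.409
clock: 30.73
tool_pos: [604.2, -51.0, 245.4]
tcp_rot: [3.141, 0.003, 1.623]
ft_force: [0.7, 0.3, -0.2]
width: 0.649
px [253. 174.] top [607.2 197.8] [34. 95.] 3.5 | base [595.9 199.1] 127 60 long axis deg -85.7 zt 87.5 n 883
px [361. 322.] top [ 594.9 -327.8] [35. 35.] 78.9 | base [ 593.7 -329.4] 79 57 long axis deg -11.7 zt 68.7 n 1026
px [294. 351.] top [ 434.2 -314.7] [34. 35.] 12.2 | base [ 433.4 -315.6] 78 58 long axis deg 10.3 zt 68.5 n 1136
px [364. 401.] top [ 496.  -472.3] [34. 35.] 51.6 | base [ 497.4 -468.8] 73 59 long axis deg 54.1 zt 68.3 n 1156
from [604.3 -46.8 245.2] yaw 1.625 shift mm [-278.6  -24.8   80.2] turn 0.239 F [-0.  -0.1  0.9] w 0.646 t 30.8
```

View pics/w13.png

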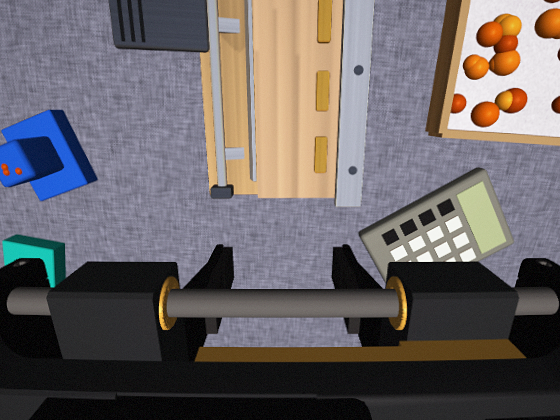

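```bash
python3 -m creep '[[-0.031,-0.0028,0,0],[-0.031,-0.0028,0,0],[-0.031,-0.0028,0,0],[-0.031,-0.0028,0,0],[-0.031,-0.0028,0,0],[-0.031,-0.0028,0,0],[-0.031,-0.0027,0,0],[-0.031,-0.0027,0,0],[-0.0306,-0.0026,0,0],[0,0,0.035,0.1195],[0,0,0.035,0.1195],[0,0,0.01,0],[0,0,0,0],[0,0,0,0]]' 1
python3 -c "
from h import *
goto(594.6,-326.4,106,1.386)"
```

```text
clock: 32.0
tool_pos: [595.8, -324.0, 164.9]
tcp_rot: [-3.14, -0.001, 1.393]
ft_force: [0.7, -0.2, 0.9]
width: 1.0
from [ 595.8 -324.   164.9] yaw 1.3935 shift mm [-2.6 -0.7 58.9] turn 0.007 F [ 0.7 -0.2  0.9] w 1.0 t 32.0
```

```bash
python3 -m creep '[[-0.001,0,0.03,0.003],[0,0,0.02,0],[0,0,0.009,0],[0,0,0,0],[0,0,0,0]]' 1
python3 -m creep '[[0,0,0,0],[0,0,0,0],[0,0,0,0],[0,0,0,0],[0,0,0,0],[0,0,0,0],[0,0,0,0],[0,0,0,0],[0,0,0,0],[0,0,0,0]]' -1 40
python3 -m creep '[[0,0,-0.02,0],[0,0,-0.03,0],[0,0,-0.022,-0.1195],[0,0,-0.02,-0.1195],[0,0,0,0]]'
python3 -m creep '[[0.0333,0.0022,0,0],[0.0333,0.0022,0,0],[0.0333,0.0022,0,0],[0.0333,0.0022,0,0],[0.0333,0.0022,0,0],[0.0333,0.0022,0,0],[0.0333,0.0022,0,0],[0.0333,0.0022,0,0],[0.0333,0.0022,0,0],[0.0333,0.0022,0,0],[0.0333,0.0022,0,0],[0.0333,0.0022,0,0],[0.0333,0.0022,0,0],[0,0,0,0],[0,0,0,0]]'
python3 - <<'E'
from h import *
tgt(-54,-153,133)
c,im,d=snap('wrist','w14.png')
E
```

```text
clock: 32.42
tool_pos: [596.1, -326.4, 107.7]
tcp_rot: [3.14, 0.001, 1.387]
ft_force: [0.1, -0.8, 0.1]
width: 0.997
clock: 33.25
tool_pos: [595.1, -326.4, 105.8]
tcp_rot: [3.142, 0.0, 1.385]
ft_force: [0.8, -0.1, 0.9]
width: 0.407
clock: 33.67
tool_pos: [597.0, -327.7, 203.1]
tcp_rot: [3.136, 0.005, 1.629]
ft_force: [1.5, -1.4, -0.9]
width: 0.41
clock: 34.92
tool_pos: [599.3, 109.3, 195.9]
tcp_rot: [-3.139, 0.0, 1.625]
ft_force: [-0.3, -1.4, -2.6]
width: 0.407
TCP in corner [ -52.7 -151.5]
from [599.3 109.3 195.9] yaw 1.6248 shift mm [-1.5 -1.3 62.9] turn -0.003 F [-0.3 -1.4 -2.6] w 0.407 t 34.9
```

View pics/w14.png

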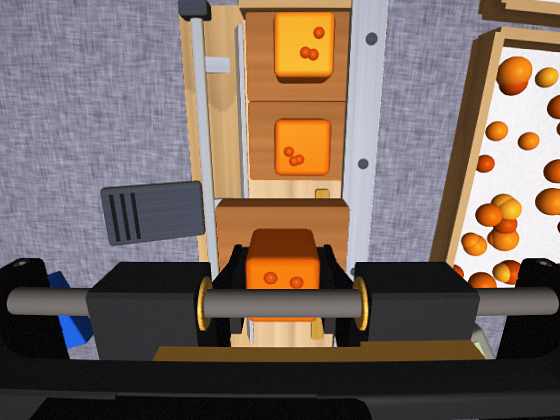

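```bash
python3 -m creep '[[-0.0015,-0.0013,0.015,0],[0,0,0.02,0],[0,0,0.02,0],[0,0,0.006,0],[0,0,0,0],[0,0,0.001,0],[0,0,0.001,0],[0,0,0.001,0],[0,0,0.001,0],[0,0,0,0]]'
python3 -m creep '[[0,0,0.001,0],[0,0,0.001,0],[0,0,0.001,0],[0,0,0.001,0],[0,0,0,0]]'
python3 -c "
from h import *
tgt(-54,-153,126)
snap('wrist','w15.png')"
python3 -m creep '[[0,0,0.001,0],[0,0,0.001,0],[0,0,0,0],[0,0,0,0]]'
```

```text
clock: 35.8
tool_pos: [599.6, 105.9, 133.5]
tcp_rot: [3.141, 0.0, 1.624]
ft_force: [0.1, -0.3, -2.4]
width: 0.41
clock: 36.22
tool_pos: [599.5, 106.0, 129.1]
tcp_rot: [3.141, -0.0, 1.624]
ft_force: [-0.3, -0.3, 0.9]
width: 0.411
TCP in corner [ -52.7 -154.8]
from [599.5 106.  129.1] yaw 1.6245 shift mm [ 1.8 -1.3  3.1] turn -0.003 F [-0.3 -0.3  0.9] w 0.411 t 36.2
clock: 36.6
tool_pos: [599.5, 105.9, 127.0]
tcp_rot: [3.141, -0.0, 1.624]
ft_force: [0.4, -0.2, 0.7]
width: 0.41
```

View pics/w15.png

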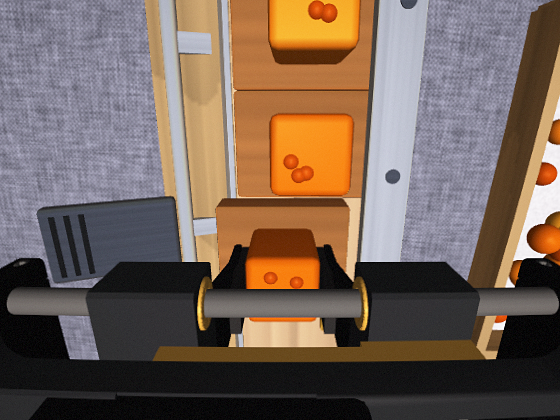

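Held base sits clear of base 2 (edges at rows 196 and 206, about 5 mm). Press and slide.

```bash
python3 -m creep '[[0,0,0.001,0],[0,0,0.001,0],[0,0,0.0008,0],[0,0,0,0],[0,0,0,0]]'
python3 -m creep '[[0,0.002,0,0],[0,0.002,0,0],[0,0.002,0,0],[0,0.002,0,0],[0,0.002,0,0],[0,0.001,0,0],[0,0,0,0]]'
python3 -m creep '[[0,0.001,0,0],[0,0.001,0,0],[0,0,0,0]]'
python3 -c "
from h import *
tgt(-38.3,-149.1,126)"
```

```text
clock: 37.02
tool_pos: [599.6, 106.0, 125.7]
tcp_rot: [3.141, -0.0, 1.625]
ft_force: [-3.4, -0.1, 11.5]
width: 0.409
clock: 37.6
tool_pos: [609.8, 106.5, 125.8]
tcp_rot: [-3.14, 0.0, 1.625]
ft_force: [-8.1, -1.1, 13.9]
width: 0.409
clock: 37.85
tool_pos: [611.7, 106.6, 125.8]
tcp_rot: [-3.14, 0.0, 1.625]
ft_force: [-7.9, -1.0, 13.9]
width: 0.414
TCP in corner [ -40.4 -154.9]
from [611.7 106.6 125.8] yaw 1.6247 shift mm [ 5.8  2.1 -0.2] turn -0.003 F [-7.9 -1.  13.9] w 0.414 t 37.9
```

```bash
python3 -m creep '[[0,0.001,0,0],[0,0.001,0,0],[0,0.001,0,0],[0,0,0,0]]'
python3 -m creep '[[0,0.001,0,0],[0,0,0,0]]'
python3 -m creep '[[0,-0.0008,-0.001,0],[0.002,0,0,0],[0.002,0,0,0],[0.002,0,0,0],[0,0,0,0]]'
python3 -m creep '[[0.001,0,0,0],[0.001,0,0,0],[0,0,0,0]]'
python3 -c "
from h import *
tgt(-38.3,-149.1,126)"
```

```text
clock: 38.18
tool_pos: [613.8, 106.7, 125.8]
tcp_rot: [-3.137, 0.0, 1.625]
ft_force: [-12.6, -0.9, 17.9]
width: 0.409
clock: 38.35
tool_pos: [614.0, 106.7, 125.9]
tcp_rot: [-3.135, 0.0, 1.625]
ft_force: [-17.2, -1.4, 21.3]
width: 0.413
clock: 38.77
tool_pos: [613.7, 109.7, 126.0]
tcp_rot: [-3.137, 0.006, 1.624]
ft_force: [-11.0, -11.5, 13.8]
width: 0.409
clock: 39.02
tool_pos: [613.7, 111.3, 126.1]
tcp_rot: [-3.137, 0.006, 1.624]
ft_force: [-11.5, -13.2, 14.0]
width: 0.411
TCP in corner [ -38.3 -150.3]
from [613.7 111.3 126.1] yaw 1.6242 shift mm [ 1.2 -0.   0.1] turn -0.004 F [-11.5 -13.2  14. ] w 0.411 t 39.0
```

```bash
python3 -m creep '[[0.001,-0.0004,-0.0007,0],[0.001,0,0,0],[0,0,0,0]]'
python3 -m creep '[[0.001,0,0,0],[0.001,0,0,0],[0,0,0,0]]'
python3 -m creep '[[0.001,0,0,0],[0,0,0,0]]'
python3 -c "
from h import *
tgt(-38.3,-149.1,126)
snap('wrist','w16.png')"
```

```text
clock: 39.27
tool_pos: [613.5, 112.5, 126.1]
tcp_rot: [-3.137, 0.007, 1.625]
ft_force: [-6.8, -16.3, 9.2]
width: 0.407
clock: 39.52
tool_pos: [613.6, 112.8, 126.3]
tcp_rot: [-3.137, 0.01, 1.625]
ft_force: [-7.4, -21.7, 11.1]
width: 0.415
clock: 39.68
tool_pos: [613.6, 113.0, 126.3]
tcp_rot: [-3.137, 0.012, 1.625]
ft_force: [-7.1, -25.4, 10.5]
width: 0.411
TCP in corner [ -38.3 -148.6]
from [613.6 113.  126.3] yaw 1.6245 shift mm [-0.5 -0.   0.3] turn -0.003 F [ -7.1 -25.4  10.5] w 0.411 t 39.7
```

View pics/w16.png

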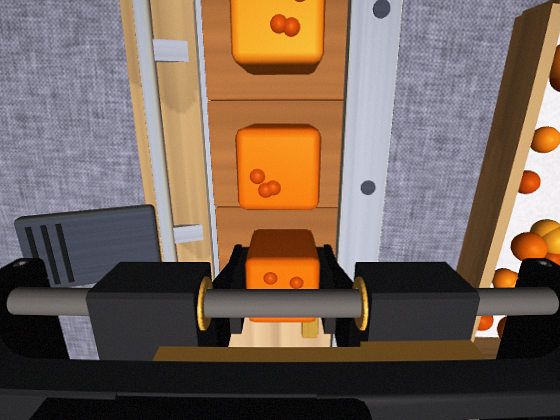

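```bash
python3 -m creep '[[-0.004,0,0,0],[0,0,0,0],[0,0,0,0]]'
python3 -m creep '[[0,0,0,0],[0,0,0,0],[0,0,0,0],[0,0,0,0],[0,0,-0.005,0],[0,0,-0.02,0],[0,0,-0.035,0],[0,0,-0.035,0],[-0.0296,-0.0145,-0.023,0],[-0.0296,-0.0145,0,0],[-0.0296,-0.0145,0,0],[-0.0296,-0.0145,0,0],[-0.0296,-0.0145,0,0],[-0.0296,-0.0145,0,0],[-0.0296,-0.0145,0,0],[-0.0296,-0.0145,0,0],[0,0,0,0]]' 0.3
python3 - <<'E'
from spec import *
c,im,d=snap('wrist','w17.png')
c,im,d=snap('side','s17.png'); find(c,im,d)
goto(433.4,-312.5,165,1.765)
E
```

```text
clock: 39.98
tool_pos: [613.5, 112.2, 126.1]
tcp_rot: [-3.138, 0.006, 1.624]
ft_force: [-7.3, -12.5, 9.0]
width: 0.411
clock: 41.4
tool_pos: [509.8, -131.2, 244.3]
tcp_rot: [-3.141, 0.002, 1.621]
ft_force: [0.4, -0.8, -0.4]
width: 0.65
px [248. 171.] top [606.1 212.2] [36. 61.] 6.6 | base [586.3 196.3] 130 39 long axis deg -85.5 zt 88.1 n 601
px [294. 351.] top [ 434. -314.] [34. 34.] 11.5 | base [ 433.2 -315.6] 78 58 long axis deg 10.2 zt 68.6 n 1135
px [365. 401.] top [ 496.  -472.2] [35. 35.] 52.7 | base [ 497.3 -468.7] 72 59 long axis deg 55.1 zt 68.2 n 1152
from [ 511.3 -127.8  244.3] yaw 1.6218 shift mm [-180.5  -87.2   79.3] turn -0.143 F [ 0.5 -0.1  0.2] w 0.653 t 41.5
```

View pics/w17.png

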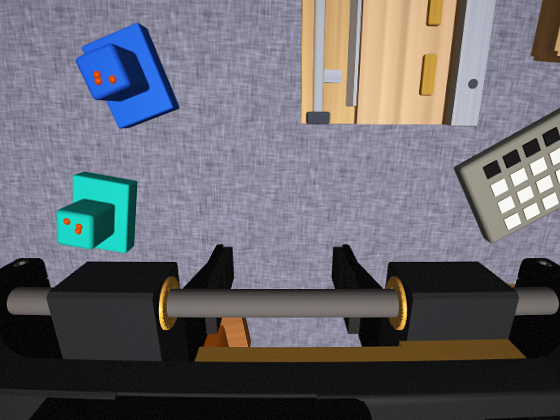

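```bash
python3 -m creep '[[-0.03,-0.0145,0,0],[-0.03,-0.0145,0,0],[-0.03,-0.0145,0,0],[-0.03,-0.0145,0,0],[-0.03,-0.0145,0,0],[-0.0303,-0.0145,0,0],[0,0,0.035,-0.0715],[0,0,0.035,-0.0715],[0,0,0.01,0],[0,0,0,0],[0,0,0,0]]' 1
python3 -c "
from spec import *
goto(433.4,-312.5,106,1.765)"
```

```text
clock: 42.42
tool_pos: [434.9, -310.7, 164.1]
tcp_rot: [-3.141, -0.001, 1.767]
ft_force: [0.7, -0.3, -0.2]
width: 1.001
from [ 434.9 -310.7  164.1] yaw 1.767 shift mm [-1.5 -1.9 58.1] turn 0.002 F [ 0.7 -0.3 -0.2] w 1.001 t 42.4
```

```bash
python3 -m creep '[[-0.0008,-0.0008,0.03,0.002],[0,0,0.02,0],[0,0,0.008,0],[0,0,0,0],[0,0,0,0]]' 1
python3 -m creep '[[0,0,0,0],[0,0,0,0],[0,0,0,0],[0,0,0,0],[0,0,0,0],[0,0,0,0],[0,0,0,0],[0,0,0,0],[0,0,0,0],[0,0,0,0]]' -1 40
python3 -m creep '[[0,0,-0.02,0],[0,0,-0.03,0],[0,0,-0.022,0.0695],[0,0,-0.02,0.0695],[0,0,0,0]]'
python3 -m creep '[[0.0292,0.0157,0,0],[0.0292,0.0157,0,0],[0.0292,0.0157,0,0],[0.0292,0.0157,0,0],[0.0292,0.0157,0,0],[0.0292,0.0157,0,0],[0.0292,0.0157,0,0],[0.0292,0.0157,0,0],[0.0292,0.0157,0,0],[0.0292,0.0157,0,0],[0.0292,0.0157,0,0],[0.0292,0.0157,0,0],[0,0,0,0],[0,0,0,0]]'
python3 - <<'E'
from h import *
tgt(-54,-213,133)
c,im,d=snap('wrist','w18.png')
E
```

```text
clock: 42.83
tool_pos: [434.6, -312.9, 107.4]
tcp_rot: [3.141, 0.002, 1.766]
ft_force: [-0.0, 0.3, 0.1]
width: 0.996
clock: 43.67
tool_pos: [433.5, -312.6, 105.7]
tcp_rot: [-3.142, -0.0, 1.765]
ft_force: [1.1, -0.8, -0.6]
width: 0.413
clock: 44.08
tool_pos: [435.3, -314.2, 202.1]
tcp_rot: [3.137, 0.005, 1.624]
ft_force: [1.0, -0.6, -2.1]
width: 0.413
clock: 45.25
tool_pos: [601.6, 49.4, 195.6]
tcp_rot: [-3.139, -0.0, 1.631]
ft_force: [0.2, 0.3, -2.5]
width: 0.412
TCP in corner [ -53.8 -211.4]
from [601.6  49.4 195.6] yaw 1.6315 shift mm [-1.6 -0.2 62.6] turn 0.004 F [ 0.2  0.3 -2.5] w 0.412 t 45.2
```

View pics/w18.png

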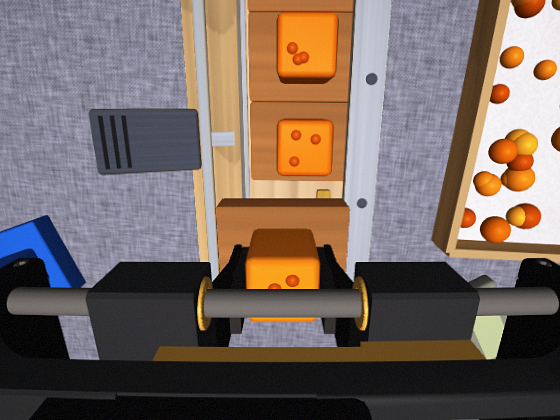

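```bash
python3 -m creep '[[-0.001,-0.0002,0.015,0.003],[0,0,0.02,0],[0,0,0.02,0],[0,0,0.006,0],[0,0,0,0],[0,0,0.001,0],[0,0,0.001,0],[0,0,0.001,0],[0,0,0.001,0],[0,0,0,0]]'
python3 -m creep '[[0,0,0.001,0],[0,0,0.001,0],[0,0,0.001,0],[0,0,0.001,0],[0,0,0.001,0],[0,0,0.001,0],[0,0,0,0],[0,0,0,0]]'
python3 -c "
from h import *
tgt(-54,-213,126)
snap('wrist','w19.png')"
```

```text
clock: 46.13
tool_pos: [602.4, 46.7, 133.4]
tcp_rot: [3.141, 0.0, 1.624]
ft_force: [0.7, 0.2, -2.1]
width: 0.414
clock: 46.8
tool_pos: [602.3, 46.7, 127.0]
tcp_rot: [3.141, 0.0, 1.623]
ft_force: [-0.2, 0.1, 0.3]
width: 0.415
TCP in corner [ -53.2 -214.1]
from [602.3  46.7 127. ] yaw 1.6234 shift mm [ 1.1 -0.8  1. ] turn -0.004 F [-0.2  0.1  0.3] w 0.415 t 46.8
```

View pics/w19.png

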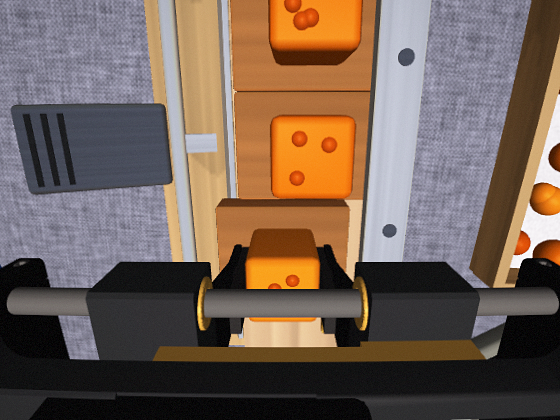

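```bash
python3 -m creep '[[0,0,0.001,0],[0,0,0.001,0],[0,0,0.0008,0],[0,0,0,0],[0,0,0,0]]'
python3 -m creep '[[0,0.002,0,-0.002],[0,0.002,0,0],[0,0.002,0,0],[0,0.002,0,0],[0,0.002,0,0],[0,0.002,0,0],[0,0.001,0,0],[0,0,0,0]]'
python3 -m creep '[[0,0.001,0,0],[0,0.001,0,0],[0,0,0,0]]'
python3 -c "
from h import *
tgt(-38.3,-209,126)"
```

```text
clock: 47.27
tool_pos: [602.4, 46.8, 125.7]
tcp_rot: [3.141, 0.0, 1.624]
ft_force: [-4.4, 0.8, 11.9]
width: 0.41
clock: 47.93
tool_pos: [614.7, 47.3, 125.7]
tcp_rot: [-3.14, 0.0, 1.626]
ft_force: [-9.4, -0.4, 14.6]
width: 0.41
clock: 48.18
tool_pos: [616.6, 47.4, 125.7]
tcp_rot: [-3.14, 0.0, 1.626]
ft_force: [-7.9, -0.1, 13.3]
width: 0.408
TCP in corner [ -38.9 -214.2]
from [616.6  47.4 125.7] yaw 1.6256 shift mm [ 5.2  0.6 -0.3] turn -0.002 F [-7.9 -0.1 13.3] w 0.408 t 48.2
```

```bash
python3 -m creep '[[0,0.001,0,0],[0,0.001,0,0],[0,0,0,0]]'
python3 -m creep '[[0,0.001,0,0],[0,0,0,0]]'
python3 -m creep '[[0,-0.0005,-0.001,0],[0.002,0,0,0],[0.002,0,0,0],[0.002,0,0,0],[0,0,0,0]]'
python3 -m creep '[[0.001,-0.0004,-0.0007,0],[0.001,0,0,0],[0.001,0,0,0],[0,0,0,0]]'
python3 -c "
from h import *
tgt(-38.3,-209,126)"
```

```text
clock: 48.43
tool_pos: [617.3, 47.4, 125.8]
tcp_rot: [-3.136, 0.0, 1.626]
ft_force: [-16.5, -1.0, 21.0]
width: 0.41
clock: 48.6
tool_pos: [617.4, 47.5, 125.7]
tcp_rot: [-3.134, 0.0, 1.626]
ft_force: [-19.8, -1.3, 23.2]
width: 0.41
clock: 49.02
tool_pos: [617.2, 50.0, 126.0]
tcp_rot: [-3.135, 0.006, 1.626]
ft_force: [-14.7, -15.2, 15.9]
width: 0.41
clock: 49.35
tool_pos: [617.0, 52.5, 126.0]
tcp_rot: [-3.136, 0.007, 1.625]
ft_force: [-9.1, -15.5, 10.1]
width: 0.41
TCP in corner [ -38.3 -209.2]
from [617.   52.5 126. ] yaw 1.6255 shift mm [ 0.2 -0.   0. ] turn -0.002 F [ -9.1 -15.5  10.1] w 0.41 t 49.4
```

```bash
python3 -m creep '[[0.001,-0.0002,-0.0003,0],[0.001,0,0,0],[0,0,0,0]]'
python3 -m creep '[[0.001,0,0,0],[0.001,0,0,0],[0,0,0,0]]'
python3 -c "
from h import *
tgt(-38.3,-209,126)
snap('wrist','w20.png')"
```

```text
clock: 49.6
tool_pos: [616.9, 52.9, 126.2]
tcp_rot: [-3.136, 0.01, 1.625]
ft_force: [-8.6, -21.5, 9.2]
width: 0.407
clock: 49.85
tool_pos: [617.0, 53.2, 126.3]
tcp_rot: [-3.136, 0.012, 1.625]
ft_force: [-9.6, -27.4, 9.3]
width: 0.411
TCP in corner [ -38.3 -208.4]
from [617.   53.2 126.3] yaw 1.6254 shift mm [-0.6 -0.   0.3] turn -0.002 F [ -9.6 -27.4   9.3] w 0.411 t 49.9
```

View pics/w20.png

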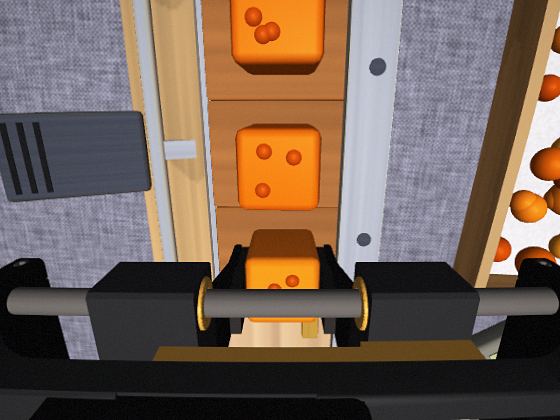

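```bash
python3 -m creep '[[-0.004,0,0,0],[0,0,0,0],[0,0,0,0]]'
python3 -m creep '[[0,0,0,0],[0,0,0,0],[0,0,0,0],[0,0,0,0],[0,0,-0.005,0],[0,0,-0.02,0],[0,0,-0.035,0],[0,0,-0.035,0],[-0.0322,-0.00935,-0.023,0],[-0.0322,-0.00935,0,0],[-0.0322,-0.00935,0,0],[-0.0322,-0.00935,0,0],[-0.0322,-0.00935,0,0],[-0.0322,-0.00935,0,0],[-0.0322,-0.00935,0,0],[-0.0322,-0.00935,0,0],[-0.0322,-0.00935,0,0],[-0.0322,-0.00935,0,0],[-0.0322,-0.00935,0,0],[-0.0322,-0.00935,0,0]]' 0.3
python3 -m creep '[[-0.0322,-0.00935,0,0],[-0.0322,-0.00935,0,0],[-0.0322,-0.00935,0,0],[-0.0322,-0.00935,0,0],[0,0,0.003,-0.1143],[0,0,0.01,-0.1143],[0,0,0.01,-0.1143],[0,0,0.01,-0.1143],[0,0,0.01,-0.1143],[0,0,0.01,-0.1143],[0,0,0.01,-0.1143],[0,0,0.01,-0.1143],[0,0,0,0],[0,0,0,0]]' 1
python3 - <<'E'
from spec import *
c,im,d=snap('side','s21.png'); find(c,im,d)
goto(495.7,-470,106,2.539)
E
```

```text
clock: 50.15
tool_pos: [617.0, 52.4, 126.0]
tcp_rot: [-3.137, 0.006, 1.625]
ft_force: [-8.6, -14.7, 7.9]
width: 0.408
clock: 51.82
tool_pos: [527.2, -336.6, 244.5]
tcp_rot: [3.141, 0.0, 1.626]
ft_force: [0.3, 0.1, -0.4]
width: 0.645
clock: 52.98
tool_pos: [497.2, -465.5, 170.5]
tcp_rot: [3.141, -0.001, 2.537]
ft_force: [0.1, 0.7, 0.3]
width: 1.001
px [344. 396.] top [ 470.7 -440.3] [36. 35.] 51.9 | base [ 471.2 -440.2] 80 59 long axis deg 53.1 zt 68.1 n 1250
from [ 497.5 -465.9  171.4] yaw 2.5366 shift mm [-0.9 -4.4 65.4] turn -0.002 F [-0.7 -1.2  0.1] w 1.001 t 53.0
```

View pics/s21.png

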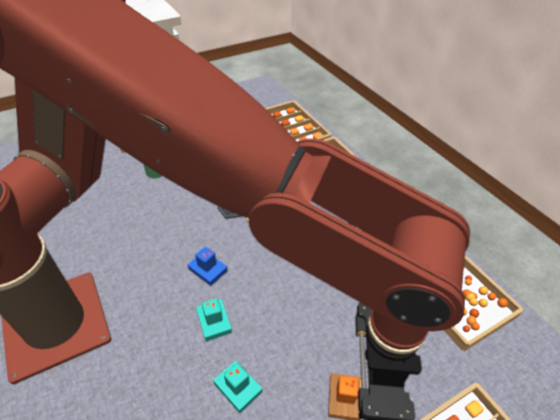

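Run:
```python
from spec import *
c,im,d=snap('wrist','w22.png'); find(c,im,d)
c,im,d=snap('side','s22.png'); find(c,im,d)
goto(471,-438,106,2.50)
```

```text
px [291. 172.] top [ 470.9 -439.4] [36. 36.] 52.9 | base [ 470.9 -439.5] 79 60 long axis deg 53.8 zt 67.6 n 7747
px [344. 396.] top [ 470.3 -440.4] [37. 35.] 53.3 | base [ 471.1 -440.5] 79 59 long axis deg 53.4 zt 68.0 n 1265
from [ 497.7 -466.3  172.2] yaw 2.5376 shift mm [38.   8.1 66.2] turn 0.038 F [0.1 0.3 0.3] w 0.997 t 53.1
```

View pics/w22.png

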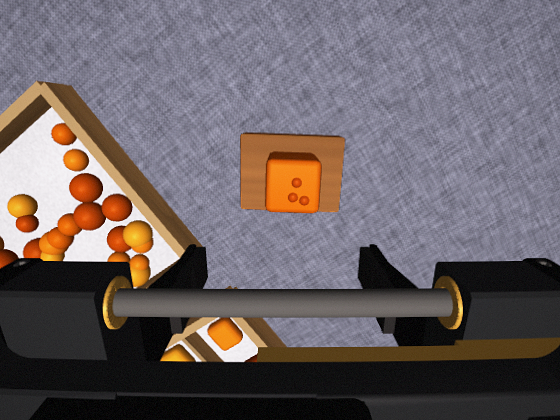

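```bash
python3 -m creep '[[0.0187,0.0035,0.01,0.018],[0.0186,0.0034,0.01,0.018],[0,0,0.025,0],[0,0,0.015,0],[0,0,0.006,0],[0,0,0,0],[0,0,0,0]]' 1
python3 -c "
from h import *
goto(470.9,-439.4,106,2.501)"
python3 -m creep '[[0,0,0,0],[0,0,0,0],[0,0,0,0],[0,0,0,0],[0,0,0,0],[0,0,0,0],[0,0,0,0],[0,0,0,0],[0,0,0,0],[0,0,0,0]]' -1 40
python3 -m creep '[[0,0,-0.02,0],[0,0,-0.03,0],[0,0,-0.03,0],[0,0,-0.003,0.1094],[0,0,-0.002,0.1094],[0,0,-0.002,0.1094],[0,0,-0.002,0.1094],[0,0,-0.002,0.1094],[0,0,-0.002,0.1094],[0,0,-0.002,0.1094],[0,0,0,0.1094],[0,0,0,0]]'
python3 -c "
from h import *
tgt(-54,-273,200)"
```

```text
clock: 53.72
tool_pos: [471.0, -439.5, 105.4]
tcp_rot: [-3.141, 0.0, 2.503]
ft_force: [-0.1, 0.1, -0.0]
width: 1.003
from [ 471.  -439.5  105.4] yaw 2.5034 shift mm [ 0.1 -0.  -0.6] turn 0.002 F [-0.1  0.1 -0. ] w 1.003 t 53.7
clock: 54.55
tool_pos: [470.5, -439.0, 104.9]
tcp_rot: [-3.142, -0.0, 2.504]
ft_force: [-0.0, -0.8, 0.5]
width: 0.409
clock: 55.55
tool_pos: [470.3, -438.6, 199.3]
tcp_rot: [-3.141, -0.001, 1.625]
ft_force: [0.0, 0.1, -2.3]
width: 0.409
TCP in corner [-212.7 -691.1]
from [ 470.3 -438.6  199.3] yaw 1.6247 shift mm [418.6 157.4  -0.7] turn -0.003 F [ 0.   0.1 -2.3] w 0.409 t 55.5
```

```bash
python3 -m creep '[[0.0299,0.01125,0,0],[0.0299,0.01125,0,0],[0.0299,0.01125,0,0],[0.0299,0.01125,0,0],[0.0299,0.01125,0,0],[0.0299,0.01125,0,0],[0.0299,0.01125,0,0],[0.0299,0.01125,0,0],[0.0299,0.01125,0,0],[0.0299,0.01125,0,0],[0.0299,0.01125,0,0],[0.0299,0.01125,0,0],[0.0299,0.01125,0,0],[0.0299,0.01125,0,0],[0,0,0,0],[0,0,0,0]]'
python3 - <<'E'
from h import *
tgt(-54,-273,132)
c,im,d=snap('wrist','w23.png')
E
```

```text
clock: 56.88
tool_pos: [603.5, -10.1, 199.4]
tcp_rot: [-3.141, -0.0, 1.635]
ft_force: [-0.3, -0.7, -2.2]
width: 0.415
TCP in corner [ -55.3 -270.9]
from [603.5 -10.1 199.4] yaw 1.6349 shift mm [-2.1  1.3 67.4] turn 0.007 F [-0.3 -0.7 -2.2] w 0.415 t 56.9
```

View pics/w23.png

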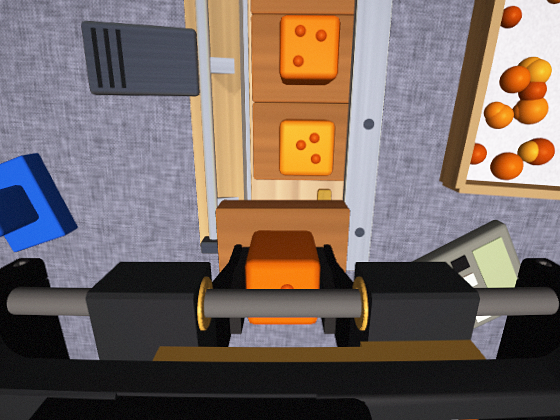

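```bash
python3 -m creep '[[-0.001,0.001,0.015,0.005],[0,0,0.02,0],[0,0,0.02,0],[0,0,0.011,0],[0,0,0,0],[0,0,0.001,0],[0,0,0.001,0],[0,0,0.001,0],[0,0,0.001,0],[0,0,0,0]]'
python3 -m creep '[[0,0,0.001,0],[0,0,0.001,0],[0,0,0.001,0],[0,0,0.001,0],[0,0,0,0],[0,0,0,0]]'
python3 -c "
from h import *
tgt(-54,-272,125)
snap('wrist','w24.png')"
```

```text
clock: 57.77
tool_pos: [605.3, -13.0, 130.9]
tcp_rot: [3.14, 0.0, 1.624]
ft_force: [0.2, -1.1, 0.2]
width: 0.408
clock: 58.27
tool_pos: [605.2, -13.0, 126.3]
tcp_rot: [3.14, 0.0, 1.624]
ft_force: [2.0, -0.7, -0.1]
width: 0.411
TCP in corner [ -53.8 -273.8]
from [605.2 -13.  126.3] yaw 1.6235 shift mm [ 1.8 -0.2  1.3] turn -0.004 F [ 2.  -0.7 -0.1] w 0.411 t 58.3
```

View pics/w24.png

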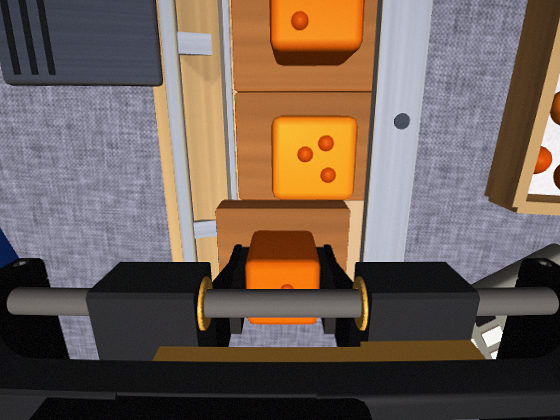

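```bash
python3 -m creep '[[0,0,0.001,0],[0,0,0.001,0],[0,0,0.001,0],[0,0,0,0],[0,0,0,0]]'
python3 -m creep '[[0,0.002,0,-0.002],[0,0.002,0,0],[0,0.002,0,0],[0,0.002,0,0],[0,0.002,0,0],[0,0.002,0,0],[0,0.001,0,0],[0,0,0,0]]'
python3 -m creep '[[0,0.001,0,0],[0,0.001,0,0],[0,0,0,0]]'
python3 -c "
from h import *
tgt(-38.3,-268.5,126)"
```

```text
clock: 58.73
tool_pos: [605.2, -13.0, 124.9]
tcp_rot: [3.141, 0.0, 1.624]
ft_force: [-3.2, 0.4, 11.5]
width: 0.416
clock: 59.4
tool_pos: [616.9, -12.3, 124.9]
tcp_rot: [-3.139, 0.0, 1.626]
ft_force: [-9.7, -0.3, 17.1]
width: 0.411
clock: 59.65
tool_pos: [618.8, -12.1, 125.0]
tcp_rot: [-3.139, 0.0, 1.626]
ft_force: [-10.3, -0.5, 17.5]
width: 0.411
TCP in corner [ -40.1 -273.8]
from [618.8 -12.1 125. ] yaw 1.626 shift mm [ 5.3  1.8 -1. ] turn -0.002 F [-10.3  -0.5  17.5] w 0.411 t 59.6
```

```bash
python3 -m creep '[[0,0.001,0,0],[0,0.001,0,0],[0,0.001,0,0],[0,0,0,0]]'
python3 -m creep '[[0,0.001,0,0],[0,0,0,0]]'
python3 -m creep '[[0,-0.0007,-0.0012,0],[0.002,0,0,0],[0.002,0,0,0],[0.002,0,0,0],[0,0,0,0]]'
python3 -m creep '[[0.001,-0.0004,-0.0007,0],[0.001,0,0,0],[0.001,0,0,0],[0,0,0,0]]'
python3 -c "
from h import *
tgt(-38.3,-268.5,126)"
```

```text
clock: 59.98
tool_pos: [620.6, -12.1, 125.0]
tcp_rot: [-3.135, 0.0, 1.626]
ft_force: [-16.8, -0.6, 23.2]
width: 0.416
clock: 60.15
tool_pos: [620.8, -12.1, 125.0]
tcp_rot: [-3.133, 0.0, 1.626]
ft_force: [-20.3, -1.3, 25.0]
width: 0.41
clock: 60.57
tool_pos: [620.5, -9.3, 125.2]
tcp_rot: [-3.135, 0.006, 1.626]
ft_force: [-12.9, -13.6, 14.9]
width: 0.409
clock: 60.9
tool_pos: [620.3, -6.7, 125.3]
tcp_rot: [-3.136, 0.006, 1.626]
ft_force: [-8.6, -14.2, 9.3]
width: 0.408
TCP in corner [ -38.4 -268.4]
from [620.3  -6.7 125.3] yaw 1.6257 shift mm [-0.1  0.1 -0.7] turn -0.002 F [ -8.6 -14.2   9.3] w 0.408 t 60.9
```

```bash
python3 -m creep '[[0.001,-0.0002,-0.0003,0],[0.001,0,0,0],[0,0,0,0]]'
python3 -m creep '[[0.001,0,0,0],[0.001,0,0,0],[0,0,0,0]]'
python3 -c "
from h import *
tgt(-38.3,-268.5,126)
snap('wrist','w25.png')"
```

```text
clock: 61.15
tool_pos: [620.2, -6.2, 125.4]
tcp_rot: [-3.137, 0.009, 1.626]
ft_force: [-7.9, -20.3, 7.1]
width: 0.407
clock: 61.4
tool_pos: [620.2, -5.9, 125.5]
tcp_rot: [-3.137, 0.012, 1.626]
ft_force: [-8.0, -25.5, 7.0]
width: 0.408
TCP in corner [ -38.4 -267.6]
from [620.2  -5.9 125.5] yaw 1.6259 shift mm [-0.9  0.1 -0.5] turn -0.002 F [ -8.  -25.5   7. ] w 0.408 t 61.4
```

View pics/w25.png

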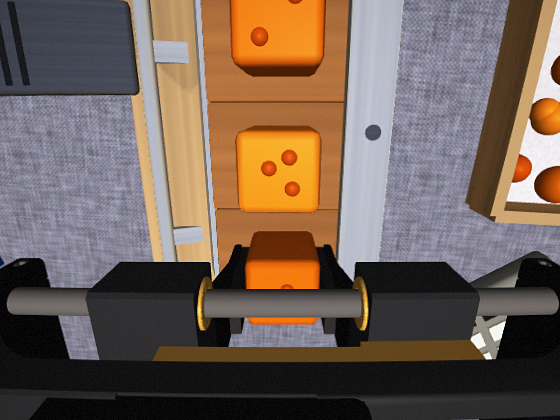

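```bash
python3 -m creep '[[-0.004,0,0,0],[0,0,0,0],[0,0,0,0]]'
python3 -m creep '[[0,0,0,0],[0,0,0,0],[0,0,0,0],[0,0,0,0],[0,0,-0.005,0],[0,0,-0.02,0],[0,0,-0.035,0],[0,0,-0.035,0],[0,0,-0.035,0],[0.027,-0.006,-0.035,0],[0.027,-0.006,-0.03,0],[0.027,-0.006,-0.01,0],[0.027,-0.006,0,0],[0,0,0,0],[0,0,0,0],[0,0,0,0]]' 0.3
cat > rowcheck.py <<'E'
from h import *
import sys
c,im,d=snap('wrist',sys.argv[1]); P=cloud(c,d); hsv=cv2.cvtColor(im,cv2.COLOR_RGB2HSV).astype(int)
# amber tops at z ~87
m=(d>0)&(np.abs(P[...,2]-86.5)<5)&(hsv[...,1]>120)
k,l,s,ce=cv2.connectedComponentsWithStats(m.astype(np.uint8))
for i in range(1,k):
    if s[i,4]<150: continue
    Q=P[l==i]; r=cv2.minAreaRect(Q[:,:2].astype(np.float32)); a=(r[2]+45)%90-45
    print('block corner',wc(r[0]).round(1),np.round(r[1],1),'ang rel',round(np.radians(a)-TH,3),'zplane',Q[:,2].mean().round(1), 'tilt x,y',np.linalg.lstsq(np.c_[wc(Q),np.ones(len(Q))],Q[:,2],rcond=None)[0][:2].round(3))
# base front edge
w=wc(P); b=(d>0)&(np.abs(P[...,2]-42)<4)&(w[...,1]>-320)&(w[...,1]<0)&(w[...,0]>-90)&(w[...,0]<5)&(hsv[...,1]>90)
for y in range(-295,0,15):
    q=w[b&(np.abs(w[...,1]-y)<3)]; 
    if len(q): print(y,np.percentile(q[:,0],[1,99]).round(1),P[b&(np.abs(w[...,1]-y)<3)][:,2].mean().round(1),end=' | ')
print()
E
python3 rowcheck.py w26.png
```

```text
clock: 61.7
tool_pos: [620.2, -6.7, 125.2]
tcp_rot: [-3.137, 0.005, 1.626]
ft_force: [-7.4, -13.7, 6.7]
width: 0.413
clock: 63.03
tool_pos: [592.3, 101.9, 327.7]
tcp_rot: [-3.141, 0.0, 1.627]
ft_force: [-0.1, 0.3, -0.1]
width: 0.652
block corner [-40.9 -30.8] [35.1 36.1] ang rel 0.022 zplane 87.1 tilt x,y [0.032 0.014]
block corner [-40.4 -90.8] [35.5 34.5] ang rel 0.001 zplane 87.1 tilt x,y [0.019 0.003]
block corner [ -40.5 -150.2] [35.1 36. ] ang rel 0.001 zplane 87.0 tilt x,y [ 0.017 -0.018]
block corner [ -40.5 -209.8] [34.9 35.7] ang rel 0.002 zplane 87.1 tilt x,y [ 0.024 -0.031]
block corner [ -40.4 -265.6] [35.1 27.2] ang rel -0.007 zplane 87.0 tilt x,y [ 0.02  -0.088]
-295 [-79.3  -7.4] 42.2 | -280 [-79.   -7.7] 42.4 | -265 [-78.8  -7.2] 42.3 | -250 [-78.6  -7.7] 42.5 | -235 [-79.8  -8.2] 42.1 | -220 [-79.5  -7.6] 42.2 | -205 [-79.3  -8.1] 42.3 | -190 [-79.   -7.5] 42.4 | -175 [-78.8  -8. ] 42.3 | -160 [-79.8  -7.3] 42.2 | -145 [-79.7  -7.9] 42.2 | -130 [-79.4  -7.3] 42.3 | -115 [-79.1  -7.9] 42.3 | -100 [-79.   -7.3] 42.2 | -85 [-78.7  -6.9] 42.2 | -70 [-79.6  -7.4] 42.5 | -55 [-79.4  -7.8] 42.4 | -40 [-79.2  -8.4] 42.1 | -25 [-78.9  -7.8] 42.2 | -10 [-78.8  -7.6] 42.3 |
```

View pics/w26.png

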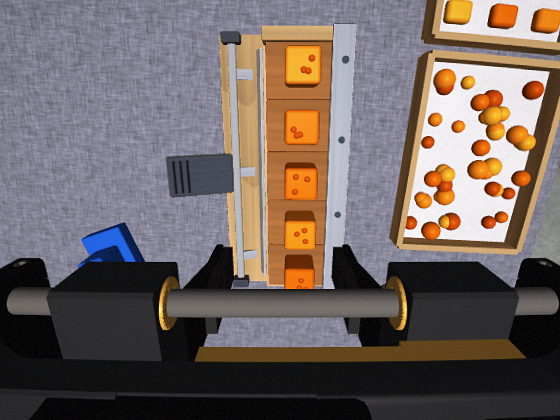

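```bash
python3 -m creep '[[0.003,-0.032,0,0],[0.003,-0.032,0,0],[0.003,-0.032,0,0],[0,-0.032,0,0],[0,0,0.035,0],[0,0,0.035,0],[0,0,0.035,0],[0,0,0.035,0],[0,0,0.03,0],[0,0,0.015,0],[0,0,0,0],[0,0,0,0]]' -1 20
python3 - <<'E'
from h import *
goto(464,104,95)
snap('wrist','w27.png'); snap('side','s27.png')
E
```

```text
clock: 64.08
tool_pos: [463.7, 103.0, 142.0]
tcp_rot: [-3.139, 0.0, 1.624]
ft_force: [0.3, 0.2, 0.2]
width: 0.004
from [463.7 103.  142. ] yaw 1.6242 shift mm [ 1.   0.3 47. ] turn None F [0.3 0.2 0.2] w 0.004 t 64.1
```

View pics/w27.png

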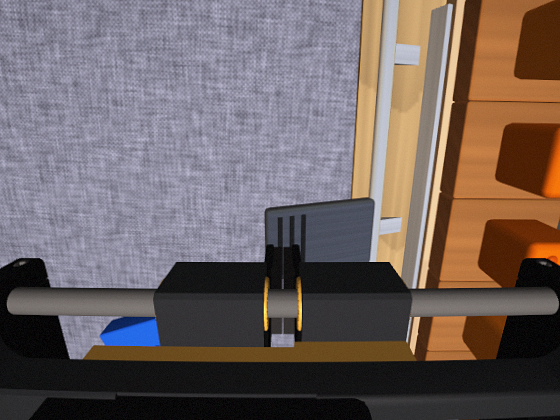

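```bash
python3 -m creep '[[0.001,0.006,0.01,0],[0,0,0.01,0],[0,0,0,0],[0,0,0.002,0],[0,0,0.002,0],[0,0,0.002,0],[0,0,0,0]]'
python3 -m creep '[[0,0,0.003,0],[0,0,0.003,0],[0,0,0.003,0],[0,0,0.003,0],[0,0,0,0]]'
python3 -m creep '[[0,0,0.003,0],[0,0,0.003,0],[0,0,0,0]]'
```

```text
clock: 64.77
tool_pos: [470.5, 105.2, 117.5]
tcp_rot: [3.141, 0.0, 1.626]
ft_force: [0.8, -0.9, 1.3]
width: 0.003
clock: 65.18
tool_pos: [470.3, 105.2, 105.1]
tcp_rot: [3.141, -0.0, 1.626]
ft_force: [-0.7, 0.3, 3.5]
width: 0.001
clock: 65.43
tool_pos: [469.6, 105.1, 98.1]
tcp_rot: [-3.141, 0.0, 1.626]
ft_force: [0.1, 0.7, -0.2]
width: 0.009
```

```bash
python3 -m creep '[[0,0,0.002,0],[0,0,0.002,0],[0,0,0.001,0],[0,0,0,0]]'
python3 -m creep '[[0,0,0.001,0],[0,0,0.001,0],[0,0,0,0],[0,0,0,0]]'
python3 -m creep '[[0,0,0.001,0],[0,0,0,0],[0,0,0,0]]'
python3 - <<'E'
from h import *
c,im,d=snap('side','s28.png')
cv2.imwrite('pics/s28z.png',cv2.resize(im[140:270,190:350,::-1],None,fx=4.5,fy=4.5,interpolation=cv2.INTER_CUBIC))
E
```

```text
clock: 65.77
tool_pos: [469.8, 105.1, 93.4]
tcp_rot: [-3.141, -0.0, 1.626]
ft_force: [-0.2, 0.5, -0.0]
width: 0.002
clock: 66.1
tool_pos: [470.2, 105.2, 92.1]
tcp_rot: [3.141, 0.0, 1.626]
ft_force: [-0.9, 0.1, 2.2]
width: 0.003
clock: 66.35
tool_pos: [470.3, 105.2, 92.0]
tcp_rot: [-3.141, 0.0, 1.626]
ft_force: [-5.2, -1.2, 13.2]
width: 0.003
```

View pics/s28z.png

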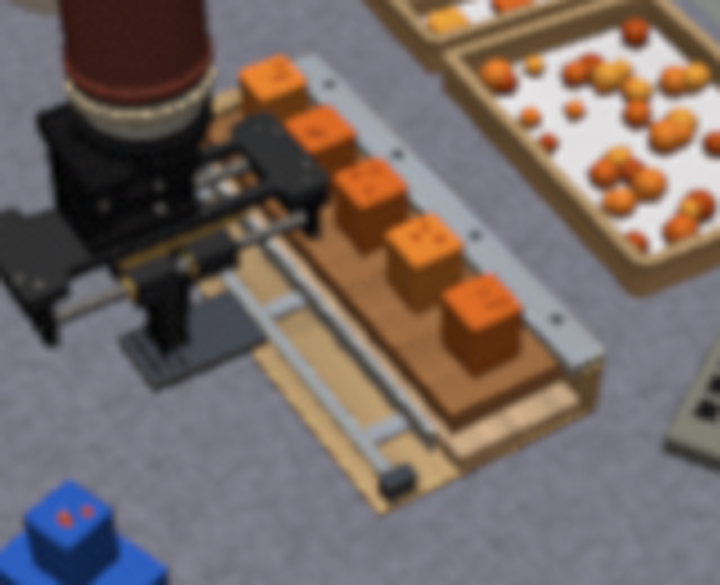

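```bash
python3 -m creep '[[0,0,-0.005,0],[0,0,-0.02,0],[0,0,-0.035,0],[0,0,-0.035,0],[0,0,-0.035,0],[0,0,-0.035,0],[0,0,-0.035,0],[0,0.03,-0.035,0],[0,0.03,0,0],[0,0.03,0,0],[-0.01,0.03,0,0],[0,0,0,0],[0,0,0,0],[0,0,0,0]]'
python3 rowcheck.py w29.png
python3 - <<'E'
from spec import *
c,im,d=snap('wrist'); P=cloud(c,d); w=wc(P)
g=im.max(-1)<110
m=(d>0)&g&(np.abs(w[...,1]+150)<15)
for x in (-200,-192,-180,-160,-140):
    q=P[m&(np.abs(w[...,0]-x)<3)]; q=q[q[:,2]<70]; print('paddle',x,np.median(q[:,2]).round(1) if len(q) else None,len(q))
sat=cv2.cvtColor(im,cv2.COLOR_RGB2HSV)[...,1]
for y in (-250,-200,-100,-60):
    q=P[(d>0)&(sat<60)&(np.abs(w[...,1]-y)<6)&(np.abs(w[...,0]+88)<6)]; print('keeper',y,np.percentile(q[:,2],[50,90]).round(1) if len(q) else None,len(q))
E
```

```text
clock: 67.57
tool_pos: [587.0, 101.6, 321.8]
tcp_rot: [-3.14, -0.0, 1.625]
ft_force: [0.5, -1.0, -0.8]
width: 0.006
block corner [-40.6 -30.7] [34.7 36.2] ang rel -0.003 zplane 87.0 tilt x,y [0.025 0.006]
block corner [-40.7 -91. ] [36. 35.] ang rel -0.001 zplane 87.0 tilt x,y [ 0.023 -0.003]
block corner [ -40.6 -149.7] [35.6 34.8] ang rel 0.005 zplane 87.0 tilt x,y [ 0.024 -0.028]
block corner [ -40.7 -209.7] [35.3 35.2] ang rel -0.012 zplane 87.1 tilt x,y [ 0.013 -0.039]
-250 [-43.8  -7.7] 43.0 | -235 [-78.8  -7.1] 42.2 | -220 [-78.6  -7.7] 42.1 | -205 [-79.8  -7.1] 42.2 | -190 [-79.6  -7.9] 42.4 | -175 [-79.4  -7.2] 42.3 | -160 [-79.2  -7.7] 42.1 | -145 [-79.   -7.2] 42.1 | -130 [-78.8  -8. ] 42.3 | -115 [-78.7  -7.4] 42.4 | -100 [-79.7  -7.1] 42.3 | -85 [-79.5  -7.4] 42.2 | -70 [-79.3  -7.1] 42.6 | -55 [-79.1  -7.9] 42.4 | -40 [-78.9  -8.3] 42.2 | -25 [-78.7  -7.7] 42.1 | -10 [-79.7  -7.4] 42.2 | 
paddle -200 21.8 108
paddle -192 21.8 107
paddle -180 21.6 111
paddle -160 21.4 109
paddle -140 21.3 113
keeper -250 [29.9 31. ] 17
keeper -200 [30.1 31. ] 27
keeper -100 [29.6 30.9] 39
keeper -60 [30.1 31. ] 29
```

View pics/w29.png

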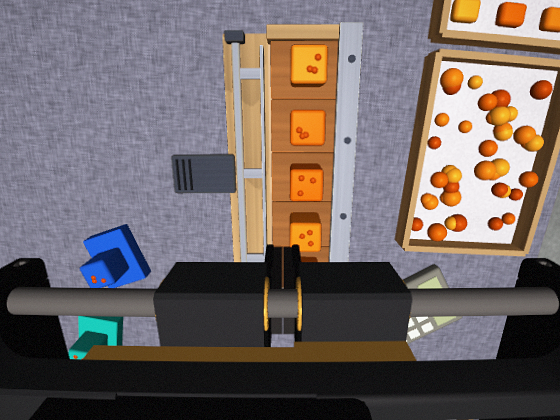

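Run:
```python
from h import *
s=get_state(); print(s['ft_force'].round(1),s['clock'])
c,im,d=snap('side','s30.png')
cv2.imwrite('pics/s30z.png',cv2.resize(im[120:280,180:400,::-1],None,fx=3.5,fy=3.5,interpolation=cv2.INTER_CUBIC))
print(robot.hand_in())
```

```text
[-0.5 -0.6  0.6] 67.6667
the job is handed in; nothing more can be done
None
```

View pics/s30z.png

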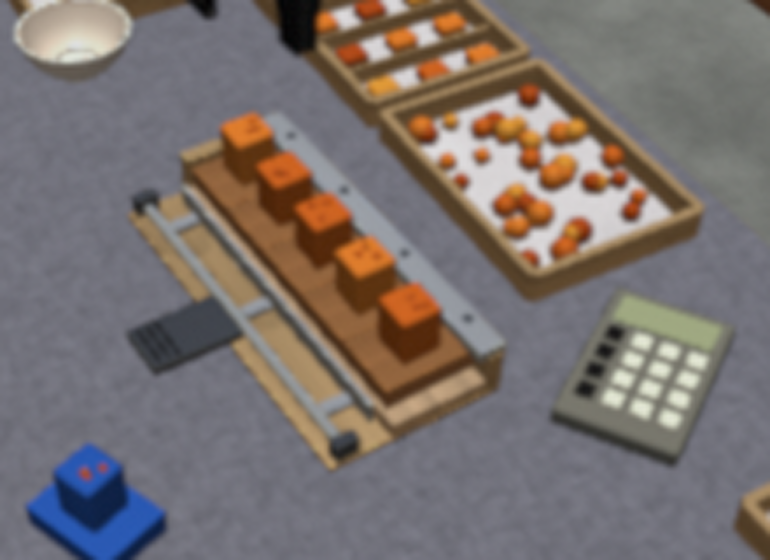

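I opened the rack, loaded all five amber specimens, pressed the paddle back down and handed the job in at about 67.7 s. No verdict was reported.

**Loading:** I pressed each base down and slid it until the fence pushed back. I then pushed it sideways against the end stop or its neighbour until that held too. The fifth specimen was knocked a few centimetres aside before I reached it, so I measured it again before gripping.

**Last checks:**
- **Blocks 1 to 4:** after closing, they sat at x of about -40.6 mm and y of about -30.7, -91, -150 and -210 mm. They were level to about 0.04 rad and square to about 0.01 rad in the camera measurements.
- **Block 5:** the gripper hid it from the wrist camera after closing. The final side picture shows it in line and closed up. Before closing, its base front edge lay level with the others, at about -79 mm. Its y read -265.6 mm from a partly hidden top, and its apparent sideways tilt of 0.088 rad is not reliable for the same reason.
- **Lever:** the paddle's top was at 22 mm and the keeper rail about 10 mm above the bed, which are the caught heights, and both held with the arm away.
- **Robot and bystanders:** the robot was clear of everything, with wrist force near zero. The calculator and bowl look undisturbed in the last side picture. The bottle was out of that crop, and the arm did not go near it after the start.

No check failed or disagreed, apart from the partly hidden readings on block 5.

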